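# Cover the clean parts before grinding

### The arm

A 6-joint arm with a two-finger parallel gripper is mounted at the origin on a cart in front of the work surface, level with it; the furniture and walls round the work are solid. World frame = base frame: x ahead of the robot, y to its left, z up, the work surface at z = 0. Lengths are in m, angles in degrees, forces in N, time in s.
With the tool pointing down it reaches from about 0.375 to 0.9 m from the base axis. Payload 3.1 kg.
Tool frame: the origin (TCP) lies on the centre line of the jaws, within the pads' length; the fingertips stand 8 mm ahead of it and the grasp point (between the pads) lies 11 mm behind it; y points along the fingers, x is the direction in which the jaws open and shut, and the axes are right-handed (so a half turn about y gives the same grasp; the last joint's range is limited). The gripper opens to 87 mm and grips with 3 to 60 N. Pads are 19 mm wide; open, the fingers measure 117 mm over their backs; the gripper's body (75 mm by 190 mm) begins 51 mm behind the grasp point.
Start: joints at [-76.289, 30.224, 82.088, -0, 67.689, -10.227], TCP at [0.254, -0.571, 0.231] pointing down, gripper open.
Joint ranges: [-176.69, 176.69], [-43.24, 126.21], [12.49, 139.97], [-82, 262], [0, 151.66], [-163.58, 163.58]. Speed limits (degrees/s): [159.86, 159.86, 180, 180, 180, 180].

### API

Orientations are given as a 3x3 rotation matrix whose columns are the frame's x, y, z axes.
In Python, from rig import read_state, imaging, job, spotter gives the robot as it stands.
- The arm moves only by the tool apply_moves, never from a script. Its argument "steps" is a list of rows, each an object of numbers: "x", "y", "z": the shift along the world's x, y, z in mm; "spin": the turn about the world's z in rad. In form: [{"x": .., "y": .., "z": .., "spin": ..}, ...]. A call has 1 to 12 rows; each row shifts and turns the pose as measured when the row begins; what a row does not reach is not made up. A row lasts 1/10 s, in which the tool goes at most 50 mm and 8.59 degrees, less where a joint would pass 70% of its speed; a pose out of reach is approached as far as the arm can. A call is refused whole if a number of a shift passes 50 or a number of a turn 0.15, either way. A call with a gripper value outside its range is refused whole. "grip" is the finger opening in mm, from 0 to 87, set as the call begins (left out, the last holds). The fingers move at their own pace and stop on an object; the grip force is fixed at half the most. Time passes only in rows, so rows that do not move let the fingers close. It gives the time, the measured TCP pose, the force and the opening at its end, in the units of the state.
- read_state(): the state, without advancing time (a new reading comes with each control period).
- imaging.capture(name): name is "side" or "top"; returns the picture (420x560x3 uint8, red, green, blue); there is no depth.
- imaging.camera_params(name): a dict with "fov_y" (degrees; the focal length in pixels is half the picture's height over the tangent of half this angle, whatever the lens; pixels are square), "cx", "cy" (the principal point, pixels), "dist" ([k1, k2, p1, p2, k3] as OpenCV has them; the pictures are not rectified), "R" (3x3) and "t" (3): a world point X has camera coordinates R X + t. Camera axes: x right, y down, z forward; pixel columns grow to the right and rows downward; lengths in m; the calibration is good to about 2 mm. A picture is of the moment at which its call begins. camera_params takes no time and is no camera call.
- job.hand_in(): hands the job in, once; it reports no verdict.
Trained networks look in the newest picture that a camera, given by its name, has taken for a name from the list of things; names that differ only in an ending like _2 or _b are one class to them, and where a whole thing is asked for, a point or a joint stands for the part that bears it (a point fixed in the world has none). Each returns a list of dicts, best first, with "score" (0 to 1); they miss things now and then, are a little off and sometimes report something else, mostly with a low value. They report only what shows in the picture. A call takes as long as a camera call. They do not tell look-alikes from the thing itself.
- spotter.cut_out(name, camera): "mask" (420x560 bool, what is visible of it) and "rect" ([left, top, width, height] in pixels, round what is visible of it).
The state is a dict: "time_s": time; "joint_positions": joint angles; "qvel": joint speeds; "tau": joint torques, N m; "position": TCP position; "tcp_rot": TCP orientation; "force": force on the tool from outside, world axes, zero at the start; "moment": the same for the moment, N m; "opening": opening from 0.0 (shut) to 1.0 (fully open).
Only numpy, scipy, OpenCV 4.12 (cv2) and the standard library are available. Lean on these libraries where they do the work, as an engineer would, in place of code of your own. Each camera call takes 0.05 s, during which the arm holds its last target.

### The job

Grinding is about to start, so shut the clean parts away from the dust. Stand the wide tin with the bearing and the narrow tin with the nut upright side by side in the grey tray, parts still inside, and close each with the empty tin of its own width, set on it mouth-down, rim squarely on rim so that no gap is left. One of the empty tins is standing in the tray already, so mind the order; leave the rust-brown tin, the grease tub, the oil filter and the spray can that stand around them where they are.

Things in the scene. Friction and masses are not known exactly. Their poses are not given: they have to be found in the camera images.
- tray: Shallow grey pressed-steel tray with a black rubber lining, fixed to the bench; inside 100 mm (its x) by 184 mm (its y), walls 3 mm thick and 14 mm high, a steel wire handle lying out level at each short end (20 mm beyond the wall). Origin at the centre of its floor, level with the bench top. One of the two upturned cover tins stands in it at the start, at its +y end.
- wide_tin_mid (a point): Wide open steel tin with a cream band, standing mouth-up, with the bearing lying in it: 80 mm high, body 60 mm across, flat rim round the mouth 64 mm outside and 54 mm inside (5 mm wide), 130 g. Loose. Round, so its yaw does not matter. The point is on its axis, half-way up (40 mm above its underside); z points up.
- wide_cover_mid (a point): Empty wide steel tin with a cream band, standing mouth-down: 90 mm high, same body (60 mm) and same rim (64 mm outside, 54 mm inside, at its lower end) as the wide tin, 120 g. Loose. Round, so its yaw does not matter. The point is on its axis, half-way up (45 mm above its underside); z points up.
- narrow_tin_mid (a point): Narrow open steel tin with a dark olive band, standing mouth-up, with the nut lying in it: 100 mm high, body 50 mm across, flat rim round the mouth 54 mm outside and 44 mm inside (5 mm wide), 120 g. Loose. Round, so its yaw does not matter. The point is on its axis, half-way up (50 mm above its underside); z points up.
- narrow_cover_mid (a point): Empty narrow steel tin with a dark olive band, standing mouth-down: 80 mm high, same body (50 mm) and same rim (54 mm outside, 44 mm inside, at its lower end) as the narrow tin, 100 g. Loose. Round, so its yaw does not matter. The point is on its axis, half-way up (40 mm above its underside); z points up.
- bearing_mid (a point): Steel ball bearing, 52 mm across and 15 mm thick, lying flat on the floor of the wide tin. Point at its centre.
- nut_mid (a point): Steel hexagon nut, 31 mm over the corners and 13 mm thick, lying on the floor of the narrow tin. Point at its centre.
- rust_tin_mid (a point): Bystander: a third, smallest tin with a rust-brown band, standing mouth-down, 47 mm across the rim, 65 mm high; loose. Point on its axis, half-way up.
- grease_mid (a point): Bystander: cream grease tub with a green band, closed, 71 mm across, 97 mm high; loose. Point on its axis, half-way up.
- filter_mid (a point): Bystander: orange oil filter, 69 mm across, 78 mm high, standing; loose. Point on its axis, half-way up.
- spray_mid (a point): Bystander: light grey spray can, 65 mm across, 196 mm high, standing; loose. Point on its axis, half-way up.
There are look-alikes about, which are no part of the job. Leave any purple or yellow look-alike of the part that bears wide_cover_mid alone. Leave any purple or turquoise look-alike of the part that bears narrow_tin_mid alone.

How it is judged (in metres and radians):
At the end, for the whole second after the job is handed in: Both part tins upright (0.06 rad) on the tray's floor, bearing and nut still in them; on each the empty tin of its own width, mouth-down and upright (0.06 rad), rim on rim (height within 3 mm), axes within 5 mm. No bystander shifted over 20 mm (x of wide_tin_mid in the frame of tray between -0.026 and 0.026 m and y of wide_tin_mid in the frame of tray between -0.07 and 0.07 m and height (world z) of wide_tin_mid below 0.044 m and angle between each of wide_tin_mid, wide_cover_mid, narrow_tin_mid, narrow_cover_mid's own z axis and vertical below 0.06 rad and horizontal distance between wide_tin_mid and wide_cover_mid below 0.005 m and z of wide_cover_mid in the frame of wide_tin_mid between 0.082 and 0.088 m and horizontal distance between bearing_mid and wide_tin_mid below 0.02 m and z of bearing_mid in the frame of wide_tin_mid between -0.04 and 0 m and x of narrow_tin_mid in the frame of tray between -0.026 and 0.026 m and y of narrow_tin_mid in the frame of tray between -0.07 and 0.07 m and height (world z) of narrow_tin_mid below 0.054 m and horizontal distance between narrow_tin_mid and narrow_cover_mid below 0.005 m and z of narrow_cover_mid in the frame of narrow_tin_mid between 0.087 and 0.093 m and horizontal distance between nut_mid and narrow_tin_mid below 0.02 m and z of nut_mid in the frame of narrow_tin_mid between -0.05 and 0 m); the robot touches nothing.
It fails at once if the rust-brown tin is shifted more than 20 mm (distance of rust_tin_mid from where it was at the start of the episode above 0.02 m).
It fails at once if the grease tub is shifted more than 20 mm (distance of grease_mid from where it was at the start of the episode above 0.02 m).
It fails at once if the oil filter is shifted more than 20 mm (distance of filter_mid from where it was at the start of the episode above 0.02 m).
It fails at once if the spray can is shifted more than 20 mm (distance of spray_mid from where it was at the start of the episode above 0.02 m).
It also fails if it takes over 72 s, if anything falls off the work surface, if the arm or the gripper's body presses on something with over 40 N, if the wrist force passes 120 N, or if a joint passes its speed limit or range.

## Working session

There is one attempt and no reset: what is moved stays moved. The work goes in short steps, Python scripts to look and compute and a tool call to move; the robot and the scene stay as the last step left them, time stands still between calls to the robot, and variables do not carry over. Pictures are saved under pics/ and viewed, and the job is handed in when it is done.

Besides the shell and the picture viewer there is one more tool, called as name(argument=value, ...) on one line, values as JSON. apply_moves: Moves the arm, as the interface text tells. Its arguments: {"type":"object","properties":{"steps":{"type":"array"},"grip":{"type":"number"}},"required":["steps"]}

```bash
mkdir -p pics; ls; python3 - <<'E'
from rig import read_state, imaging
import cv2, json
for n in ("side","top"):
    im=imaging.capture(n); cv2.imwrite(f"pics/{n}0.png",im[:,:,::-1])
    p=imaging.camera_params(n); print(n,p)
s=read_state(); print(s)
E
```

```text
pics
side {'fov_y': 43.83067782237091, 'cx': 279.22488127521933, 'cy': 203.03028161714673, 'dist': array([-0.02848285,  0.        ,  0.        ,  0.        ,  0.        ]), 'R': array([[ 0.99904455, -0.03836798, -0.0209258 ],
       [-0.03595571, -0.44941012, -0.89260166],
       [ 0.02484306,  0.89250123, -0.45036028]]), 't': array([-0.50188695,  0.03850151,  1.47615983])}
top {'fov_y': 49.47387760844441, 'cx': 280.1229265188372, 'cy': 212.6858145561032, 'dist': array([-0.09223826,  0.        ,  0.        ,  0.        ,  0.        ]), 'R': array([[-0.00606155, -0.99980963,  0.01854599],
       [-0.99584475,  0.00435019, -0.09096321],
       [ 0.09086522, -0.0190203 , -0.99568155]]), 't': array([-0.13303911,  0.52250623,  1.23584938])}
{'time_s': 0.1, 'joint_positions': array([-7.62895743e+01,  3.02718239e+01,  8.21476489e+01, -2.77130107e-04,
        6.76887387e+01, -1.02266034e+01]), 'qvel': array([ 0.0296362 , -0.02293907, -0.19881995,  0.01832079,  0.08816681,
        0.08035613]), 'tau': array([-1.03317523e-04, -4.40986669e+01, -1.77150625e+01,  6.34673727e-02,
        5.33908058e-02, -3.10879352e-05]), 'position': array([ 0.25346465, -0.57061283,  0.22969668]), 'tcp_rot': array([[ 4.05733628e-01, -4.51984350e-04,  9.13991257e-01],
       [-9.13989478e-01,  1.83376968e-03,  4.05733745e-01],
       [-1.85943476e-03, -9.99998216e-01,  3.30913085e-04]]), 'force': array([1.13052103, 0.39882788, 0.06971508]), 'moment': array([0.04299163, 0.02275684, 0.0531143 ]), 'opening': 1.0020083626679186}
```

View pics/side0.png

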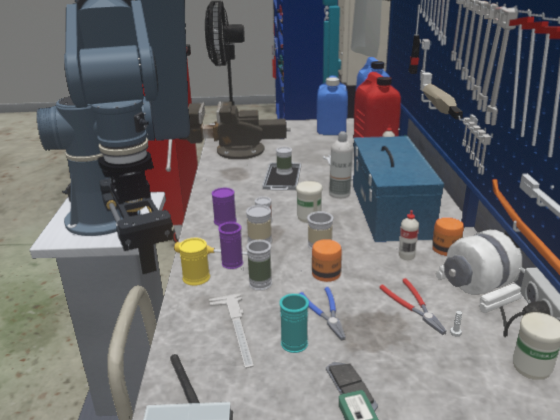

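View pics/top0.png

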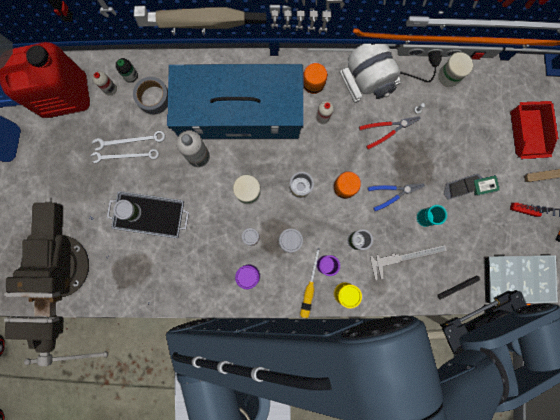

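```bash
python3 - <<'E'
import cv2
a=cv2.imread("pics/top0.png")[150:320,90:460]; cv2.imwrite("pics/topc.png",cv2.resize(a,None,fx=2.1,fy=2.1,interpolation=3))
a=cv2.imread("pics/side0.png")[120:300,170:370]; cv2.imwrite("pics/sidec.png",cv2.resize(a,None,fx=3.3,fy=3.3,interpolation=3))
E
```

```text
(no output)
```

View pics/topc.png

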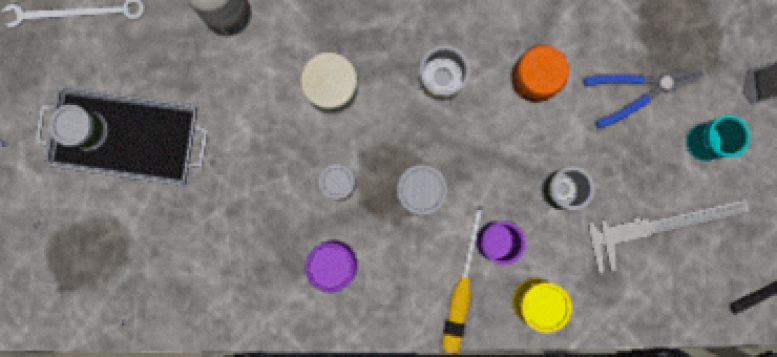

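View pics/sidec.png

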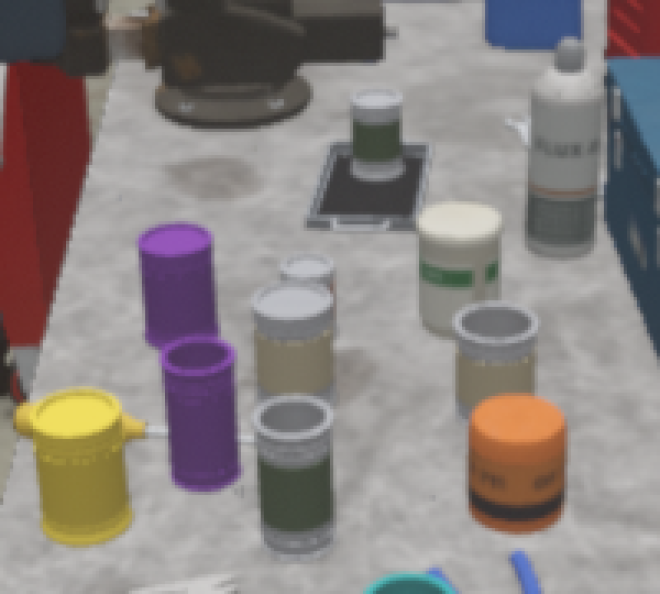

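```bash
cat > h.py <<'E'
import numpy as np, cv2
from rig import read_state, imaging, spotter
from scipy.optimize import minimize
P={n:imaging.camera_params(n) for n in("side","top")}
def proj(n,X):
    p=P[n]; f=210/np.tan(np.radians(p["fov_y"]/2))
    K=np.array([[f,0,p["cx"]],[0,f,p["cy"]],[0,0,1]])
    r,_=cv2.Rodrigues(np.array(p["R"]))
    q,_=cv2.projectPoints(np.asarray(X,float).reshape(-1,1,3),r,np.array(p["t"]),K,np.array(p["dist"]))
    return q.reshape(-1,2)
def back(n,uv,z):
    p=P[n]; f=210/np.tan(np.radians(p["fov_y"]/2))
    K=np.array([[f,0,p["cx"]],[0,f,p["cy"]],[0,0,1]])
    u=cv2.undistortPoints(np.asarray(uv,float).reshape(-1,1,2),K,np.array(p["dist"])).reshape(-1,2)
    R=np.array(p["R"]);d=np.c_[u,np.ones(len(u))]@R; c=-R.T@np.array(p["t"])
    return c+d*((z-c[2])/d[:,2])[:,None]
th=np.linspace(0,2*np.pi,48,endpoint=False)
def cyl(x,y,prof,z0=0):
    return np.concatenate([np.c_[x+r*np.cos(th),y+r*np.sin(th),np.full(48,z0+z)] for r,z in prof])
S=4
def render(n,x,y,prof,z0,off):
    q=(proj(n,cyl(x,y,prof,z0))-off)*S
    h=cv2.convexHull(q.astype(np.float32))
    m=np.zeros((150*S,150*S),np.uint8)
    cv2.fillPoly(m,[np.round((h-0+S/2)*16).astype(np.int32)],1,shift=4)
    return m
def fit(n,mask,prof,x0,z0=0):
    off=proj(n,[[*x0,z0+.04]])[0].round()-75
    o=off.astype(int); M=np.zeros((150,150),np.uint8)
    ys,xs=np.nonzero(mask); k=(xs-o[0]>=0)&(xs-o[0]<150)&(ys-o[1]>=0)&(ys-o[1]<150)
    M[ys[k]-o[1],xs[k]-o[0]]=1
    M=cv2.resize(M,None,fx=S,fy=S,interpolation=0)
    def c(v):
        m=render(n,v[0],v[1],prof,z0,off)
        return -(m&M).sum()/(m|M).sum()
    r=minimize(c,x0,method="Nelder-Mead",options=dict(initial_simplex=[x0,[x0[0]+.01,x0[1]],[x0[0],x0[1]+.01]],xatol=1e-4,fatol=1e-4))
    return r.x,-r.fun
PR=dict(wide_tin_mid=[(.030,0),(.030,.075),(.032,.078),(.032,.080)],
 wide_cover_mid=[(.032,0),(.032,.003),(.030,.09)],
 narrow_tin_mid=[(.025,0),(.027,.098),(.027,.1)],
 narrow_cover_mid=[(.027,0),(.027,.003),(.025,.08)],
 rust_tin_mid=[(.0235,0),(.0235,.003),(.0215,.065)],
 grease_mid=[(.0355,0),(.0355,.097)],filter_mid=[(.0345,0),(.0345,.078)],spray_mid=[(.0325,0),(.0325,.15),(.012,.196)])
E
python3 - <<'E'
from h import *
import pickle
px=dict(wide_tin_mid=(301,184),wide_cover_mid=(291,240),narrow_tin_mid=(361,240),narrow_cover_mid=(124,210),rust_tin_mid=(250,238),grease_mid=(247,189),filter_mid=(347,184),spray_mid=(192,148))
for n in("top","side"): imaging.capture(n)
out={}
for k,uv in px.items():
    h={'spray_mid':.1}.get(k,PR[k][-1][1]*.7)
    x0=back("top",[uv],h)[0][:2]; 
    for n in("top","side"):
        dets=spotter.cut_out(k,n)
        best=None
        e=proj(n,[[*x0,h]])[0]
        for d in dets:
            l,t,w,hh=d["rect"]; c=np.array([l+w/2,t+hh/2])
            dd=np.hypot(*(c-e))
            if best is None or dd<best[0]: best=(dd,d)
        if best is None: print(k,n,"none");continue
        d=best[1]
        z0=.002 if k=="narrow_cover_mid" else 0
        x,i=fit(n,d["mask"],PR[k],list(x0),z0)
        print(k,n,"seed",x0.round(3),"dist",round(best[0],1),"score",round(d["score"],2),"rect",d["rect"],"fit",x.round(4),"iou",round(i,3))
        out[k,n]=(d,x)
d=spotter.cut_out("tray","top"); print([(q["score"],q["rect"]) for q in d])
out["tray"]=d
pickle.dump(out,open("o.pkl","wb"))
print(read_state()["time_s"])
E
python3 - <<'E'
import cv2
a=cv2.imread("pics/top0.png")[185:245,95:200]; cv2.imwrite("pics/tray.png",cv2.resize(a,None,fx=7,fy=7,interpolation=3))
E
```

```text
wide_tin_mid top seed [ 0.597 -0.192] dist 3.0 score 0.9 rect [288.0, 173.2, 25.2, 27.5] fit [ 0.6783 -0.1786] iou -0.0
wide_tin_mid side seed [ 0.597 -0.192] dist 6.0 score 0.7 rect [306.9, 210.6, 26.0, 40.0] fit [ 0.6558 -0.2674] iou -0.0
wide_cover_mid top seed [ 0.445 -0.164] dist 0.6 score 0.58 rect [277.8, 229.5, 26.1, 22.2] fit [ 0.5262 -0.1499] iou -0.0
wide_cover_mid side seed [ 0.445 -0.164] dist 5.7 score 0.95 rect [249.1, 205.9, 20.0, 37.2] fit [ 0.5262 -0.2486] iou -0.0
narrow_tin_mid top seed [ 0.444 -0.35 ] dist 3.1 score 0.91 rect [344.6, 227.2, 27.2, 23.0] fit [ 0.5023 -0.3242] iou -0.0
narrow_tin_mid side seed [ 0.444 -0.35 ] dist 7.0 score 0.7 rect [244.0, 239.5, 26.9, 48.4] fit [ 0.5023 -0.3242] iou -0.0
narrow_cover_mid top seed [0.528 0.288] dist 5.9 score 0.6 rect [115.9, 200.1, 27.7, 22.0] fit [0.5419 0.3696] iou -0.0
narrow_cover_mid side seed [0.528 0.288] dist 7.1 score 0.6 rect [276.1, 145.0, 18.1, 32.7] fit [0.5869 0.3146] iou -0.0
rust_tin_mid top seed [ 0.452 -0.053] dist 2.8 score 0.83 rect [241.6, 227.2, 22.2, 22.7] fit [ 0.4215 -0.0159] iou -0.0
rust
[... 265 characters left out ...]
 -0.046] dist 8.3 score 0.87 rect [294.5, 183.7, 31.1, 38.8] fit [ 0.6633 -0.1314] iou -0.0
filter_mid top seed [ 0.597 -0.318] dist 0.7 score 0.92 rect [334.2, 168.3, 26.9, 31.3] fit [ 0.6782 -0.3046] iou -0.0
filter_mid side seed [ 0.597 -0.318] dist 11.5 score 0.56 rect [313.4, 242.1, 33.5, 41.4] fit [ 0.6782 -0.3046] iou -0.0
spray_mid top seed [0.687 0.097] dist 3.0 score 0.89 rect [174.1, 133.2, 34.9, 35.6] fit [0.655  0.1573] iou -0.0
spray_mid side seed [0.687 0.097] dist 1.9 score 0.58 rect [329.3, 128.7, 25.3, 68.4] fit [0.7725 0.0486] iou -0.0
[(0.84, [109.4, 190.0, 80.0, 49.4])]
1.05h.py:35: RuntimeWarning: overflow encountered in scalar negative
  return -(m&M).sum()/(m|M).sum()
```

View pics/tray.png

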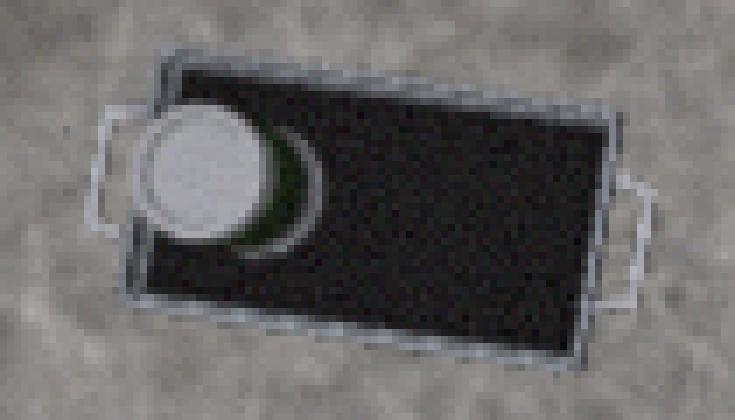

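```bash
sed -i 's/return -(m&M).sum()\/(m|M).sum()/return -float((m\&M).sum())\/float((m|M).sum())/' h.py
python3 - <<'E'
from h import *
import pickle
o=pickle.load(open("o.pkl","rb"))
for k in PR:
    for n in("top","side"):
        d,_=o[k,n]; l,t,w,hh=d["rect"]
        h=PR[k][-1][1]/2
        x0=back(n,[(l+w/2,t+hh/2)],h)[0][:2]
        z0=.002 if k=="narrow_cover_mid" else 0
        x,i=fit(n,d["mask"],PR[k],list(x0),z0)
        print(k,n,x.round(4),"iou",round(i,3))
c=np.array([(162,50),(617,112),(583,365),(125,303)],float)
uv=(c+.5)/7-.5+[95,185]
X=back("top",uv,.014)[:,:2]; print(X.round(4)); print([np.hypot(*(X[i]-X[i-1])).round(4) for i in range(4)])
ctr=X.mean(0); yv=(X[0]+X[3]-X[1]-X[2]); print("tray",ctr.round(4),"yaxis",(yv/np.hypot(*yv)).round(4), np.degrees(np.arctan2(-yv[0],yv[1])))
E
```

```text
wide_tin_mid top [ 0.5959 -0.1924] iou 0.58
wide_tin_mid side [ 0.5953 -0.1962] iou 0.743
wide_cover_mid top [ 0.4452 -0.1622] iou 0.937
wide_cover_mid side [ 0.4445 -0.1564] iou 0.83
narrow_tin_mid top [ 0.4453 -0.3468] iou 0.838
narrow_tin_mid side [ 0.4452 -0.3504] iou 0.944
narrow_cover_mid top [0.5292 0.2846] iou 0.949
narrow_cover_mid side [0.5288 0.272 ] iou 0.926
rust_tin_mid top [ 0.4574 -0.0539] iou 0.94
rust_tin_mid side [0.4575 0.0413] iou 0.319
grease_mid top [ 0.5838 -0.043 ] iou 0.926
grease_mid side [ 0.5832 -0.0468] iou 0.802
filter_mid top [ 0.5969 -0.3168] iou 0.879
filter_mid side [ 0.5979 -0.32  ] iou 0.854
spray_mid top [0.6896 0.0974] iou 0.949
spray_mid side [0.6881 0.091 ] iou 0.93
[[0.5842 0.3214]
 [0.558  0.1365]
 [0.457  0.1487]
 [0.4822 0.3338]]
[np.float64(0.1027), np.float64(0.1868), np.float64(0.1018), np.float64(0.1868)]
tray [0.5204 0.2351] yaxis [0.1374 0.9905] -7.899498372305265
```

apply_moves(steps=[{"x": 31, "y": 34, "z": 0, "spin": -0.05}, {"x": 31, "y": 34, "z": 0, "spin": -0.05}, {"x": 31, "y": 34, "z": 0, "spin": -0.05}, {"x": 31, "y": 34, "z": 0, "spin": -0.05}, {"x": 31, "y": 34, "z": 0, "spin": -0.05}, {"x": 31, "y": 34, "z": 0, "spin": -0.05}, {"x": 31, "y": 34, "z": 0, "spin": -0.05}, {"x": 31, "y": 34, "z": 0, "spin": -0.05}, {"x": 31, "y": 34, "z": 0, "spin": -0.05}, {"x": 31, "y": 34, "z": 0, "spin": -0.05}, {"x": 31, "y": 34, "z": 0, "spin": -0.05}], grip=87)

```text
time_s: 2.15
position: [0.6014, -0.1898, 0.2319]
tcp_rot: [[-0.168, -0.0, 0.986], [-0.986, -0.008, -0.168], [0.008, -1.0, 0.001]]
force: [0.7, -0.5, 0.1]
opening: 0.998
```

```bash
python3 - <<'E'
from h import *
# rim-centre checks from top picture (crop px)
for nm,c,z in [("wide_tin",(443,72),.08),("wide_cover",(422,189),.09),("narrow_tin",(570,187),.1),("narrow_cover",(74,125),.082)]:
    uv=(np.array(c)+.5)/2.1-.5+[90,150]
    print(nm,back("top",[uv],z)[0][:2].round(4))
E
cat > st.py <<'E'
from rig import read_state
import numpy as np
s=read_state(); R=s["tcp_rot"]
print(s["time_s"],(s["position"]*1000).round(1),"yaw",np.degrees(np.arctan2(R[1,0],R[0,0])).round(1),"down",R[:,1].round(3),"F",s["force"].round(1),"open",round(s["opening"]*87,1),"j6",s["joint_positions"][5].round(0))
E
python3 st.py
```

```text
wide_tin [ 0.5932 -0.19  ]
wide_cover [ 0.4448 -0.1617]
narrow_tin [ 0.4458 -0.345 ]
narrow_cover [0.5275 0.2772]
2.15 [ 601.4 -189.8  231.9] yaw -99.7 down [-0.    -0.008 -1.   ] F [ 0.7 -0.5  0.1] open 86.8 j6 72.0
```

apply_moves(steps=[{"x": -6, "y": -2, "z": -30, "spin": 0.03}, {"x": 0, "y": 0, "z": -45, "spin": 0}, {"x": 0, "y": 0, "z": -45, "spin": 0}, {"x": 0, "y": 0, "z": -40, "spin": 0}, {"x": 0, "y": 0, "z": -30, "spin": 0}, {"x": 0, "y": 0, "z": -3, "spin": 0}])

```text
time_s: 2.75
position: [0.6038, -0.1845, 0.0369]
tcp_rot: [[-0.125, 0.015, 0.992], [-0.992, -0.013, -0.125], [0.011, -1.0, 0.016]]
force: [-0.9, -0.4, -0.6]
opening: 1.002
```

apply_moves(steps=[{"x": 0, "y": 0, "z": 0, "spin": 0}, {"x": 0, "y": 0, "z": 0, "spin": 0}, {"x": 0, "y": 0, "z": 0, "spin": 0}, {"x": 0, "y": 0, "z": 0, "spin": 0}, {"x": 0, "y": 0, "z": 0, "spin": 0}, {"x": 0, "y": 0, "z": 0, "spin": 0}], grip=50)

```text
time_s: 3.35
position: [0.6075, -0.187, 0.043]
tcp_rot: [[-0.125, 0.024, 0.992], [-0.992, -0.018, -0.125], [0.015, -1.0, 0.026]]
force: [0.4, 0.1, -2.0]
opening: 0.728
```

```bash
python3 st.py
```

```text
3.35 [ 607.5 -187.    43. ] yaw -97.2 down [ 0.024 -0.018 -1.   ] F [ 0.4  0.1 -2. ] open 63.4 j6 70.0
```

apply_moves(steps=[{"x": 0, "y": 0, "z": 0, "spin": 0}])

```text
time_s: 3.45
position: [0.6074, -0.1868, 0.0433]
tcp_rot: [[-0.125, 0.024, 0.992], [-0.992, -0.018, -0.125], [0.015, -1.0, 0.026]]
force: [0.3, 0.4, -2.6]
opening: 0.732
```

```bash
python3 st.py; python3 -c "
from rig import read_state
s=read_state();print(s['qvel'].round(2),s['tau'].round(1),s['joint_positions'].round(2))"
```

```text
3.45 [ 607.4 -186.8   43.3] yaw -97.2 down [ 0.024 -0.018 -1.   ] F [ 0.3  0.4 -2.6] open 63.7 j6 70.0
[ 0.12 -0.23  0.17  0.12  0.22 -0.03] [ -0.  -50.  -12.2   0.   -0.2   0. ] [-27.02  44.53  89.08  -0.42  44.72  70.47]
```

apply_moves(steps=[{"x": 0, "y": 0, "z": 0, "spin": 0}])

```text
time_s: 3.55
position: [0.6073, -0.1866, 0.0432]
tcp_rot: [[-0.125, 0.023, 0.992], [-0.992, -0.018, -0.125], [0.014, -1.0, 0.025]]
force: [0.2, -0.0, -2.9]
opening: 0.735
```

```bash
python3 st.py; python3 -c "
from rig import read_state
s=read_state();print(s['qvel'].round(2),s['tau'].round(1),s['joint_positions'].round(2))"
```

```text
3.55 [ 607.3 -186.6   43.2] yaw -97.2 down [ 0.023 -0.018 -1.   ] F [ 0.2 -0.  -2.9] open 63.9 j6 70.0
[ 0.12 -0.05  0.11  0.14  0.14 -0.04] [ -0.  -49.9 -12.1   0.   -0.2   0. ] [-27.01  44.53  89.09  -0.41  44.73  70.47]
```

```bash
python3 - <<'E'
from rig import imaging
import cv2
a=imaging.capture("side")[:,:,::-1]; b=imaging.capture("top")[:,:,::-1]
a=cv2.resize(a[130:300,220:380],None,fx=3,fy=3,interpolation=3);b=cv2.resize(b[130:260,240:380],None,fx=2.2,fy=2.2,interpolation=3)
import numpy as np
c=np.zeros((max(a.shape[0],b.shape[0]),a.shape[1]+b.shape[1],3),np.uint8);c[:a.shape[0],:a.shape[1]]=a;c[:b.shape[0],a.shape[1]:]=b
cv2.imwrite("pics/g1.png",c)
E
```

```text
(no output)
```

View pics/g1.png

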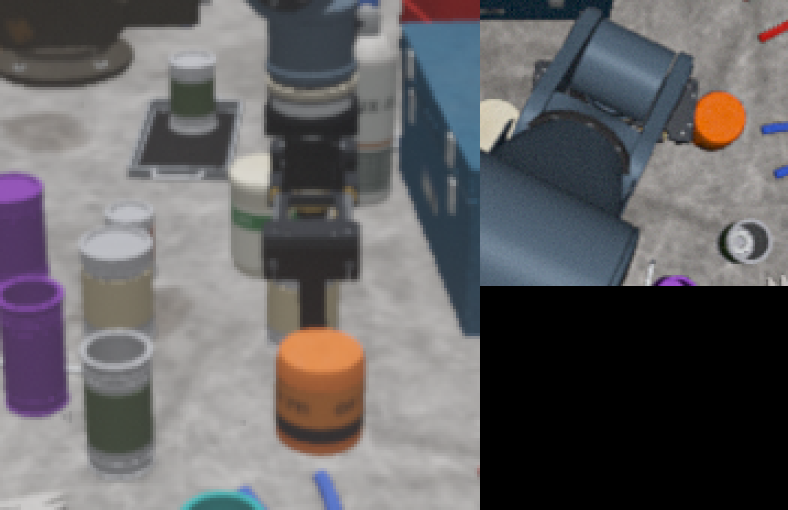

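apply_moves(steps=[{"x": 0, "y": 0, "z": 0, "spin": 0}, {"x": 0, "y": 0, "z": 0, "spin": 0}, {"x": 0, "y": 0, "z": 0, "spin": 0}, {"x": 0, "y": 0, "z": 5, "spin": 0}], grip=87)

```text
time_s: 4.05
position: [0.6075, -0.1869, 0.0483]
tcp_rot: [[-0.125, 0.024, 0.992], [-0.992, -0.018, -0.125], [0.015, -1.0, 0.026]]
force: [0.1, -0.7, 0.3]
opening: 0.975
```

```bash
python3 st.py
```

```text
4.05 [ 607.5 -186.9   48.3] yaw -97.2 down [ 0.024 -0.018 -1.   ] F [ 0.1 -0.7  0.3] open 84.8 j6 70.0
```

apply_moves(steps=[{"x": -3, "y": 0, "z": 10, "spin": 0}, {"x": -3, "y": 0, "z": 15, "spin": 0}, {"x": -3, "y": 0, "z": 15, "spin": 0}])

```text
time_s: 4.35
position: [0.5977, -0.1866, 0.0906]
tcp_rot: [[-0.125, 0.022, 0.992], [-0.992, -0.017, -0.125], [0.014, -1.0, 0.024]]
force: [-0.7, -1.1, -0.0]
opening: 0.997
```

```bash
python3 st.py
```

```text
4.35 [ 597.7 -186.6   90.6] yaw -97.2 down [ 0.022 -0.017 -1.   ] F [-0.7 -1.1 -0. ] open 86.8 j6 70.0
```

apply_moves(steps=[{"x": 0, "y": 0, "z": 0, "spin": 0}, {"x": 0, "y": 0, "z": 0, "spin": 0}])

```text
time_s: 4.55
position: [0.5991, -0.1875, 0.0951]
tcp_rot: [[-0.125, 0.029, 0.992], [-0.992, -0.02, -0.125], [0.017, -0.999, 0.031]]
force: [0.6, 0.5, -1.1]
opening: 1.001
```

```bash
python3 st.py
```

```text
4.55 [ 599.1 -187.5   95.1] yaw -97.2 down [ 0.029 -0.02  -0.999] F [ 0.6  0.5 -1.1] open 87.0 j6 70.0
```

```bash
cat > jj.py <<'E'
from rig import read_state
import numpy as np
s=read_state(); q=s["joint_positions"]; R=s["tcp_rot"]
print(s["time_s"],(s["position"]*1000).round(1),q.round(2),"qv",s["qvel"].round(1),"pitch",(q[1]+q[2]+q[4]).round(2),"q4",q[3].round(2),"yaw",np.degrees(np.arctan2(R[1,0],R[0,0])).round(1),"open",round(s["opening"]*87,1),"F",s["force"].round(1))
E
python3 jj.py
```

```text
4.55 [ 599.1 -187.5   95.1] [-27.43  39.6   89.33  -0.37  49.09  70.  ] qv [-0.  -1.6 -0.4  0.1  0.2 -0.1] pitch 178.01 q4 -0.37 yaw -97.2 open 87.0 F [ 0.6  0.5 -1.1]
```

apply_moves(steps=[{"x": 0, "y": 0, "z": -15, "spin": 0}])

```text
time_s: 4.65
position: [0.601, -0.1885, 0.0821]
tcp_rot: [[-0.125, 0.034, 0.992], [-0.992, -0.023, -0.125], [0.019, -0.999, 0.037]]
force: [0.4, 0.2, 0.3]
opening: 0.998
```

```bash
python3 jj.py
```

```text
4.65 [ 601.  -188.5   82.1] [-27.43  40.71  89.64  -0.38  47.31  70.01] qv [ -0.2  14.3   5.7  -0.1 -18.    0. ] pitch 177.67 q4 -0.38 yaw -97.2 open 86.8 F [0.4 0.2 0.3]
```

apply_moves(steps=[{"x": 0, "y": 0, "z": 0, "spin": 0}])

```text
time_s: 4.75
position: [0.5991, -0.1875, 0.0795]
tcp_rot: [[-0.125, 0.029, 0.992], [-0.992, -0.021, -0.125], [0.017, -0.999, 0.032]]
force: [-0.6, 0.8, 0.1]
opening: 0.998
```

```bash
python3 jj.py
```

```text
4.75 [ 599.1 -187.5   79.5] [-27.43  40.9   89.79  -0.38  47.27  70.02] qv [ 0.1 -1.8 -1.6  0.   0.1 -0. ] pitch 177.97 q4 -0.38 yaw -97.2 open 86.8 F [-0.6  0.8  0.1]
```

apply_moves(steps=[{"x": 0, "y": 0, "z": 0, "spin": 0}])

```text
time_s: 4.85
position: [0.5988, -0.1874, 0.0785]
tcp_rot: [[-0.125, 0.028, 0.992], [-0.992, -0.02, -0.125], [0.016, -0.999, 0.03]]
force: [0.1, 0.7, 0.3]
opening: 0.998
```

```bash
python3 jj.py
```

```text
4.85 [ 598.8 -187.4   78.5] [-27.43  40.99  89.81  -0.38  47.25  70.01] qv [ 0.   1.7  1.3 -0.   0.   0. ] pitch 178.04 q4 -0.38 yaw -97.2 open 86.9 F [0.1 0.7 0.3]
```

apply_moves(steps=[{"x": 0, "y": 0, "z": 20, "spin": 0}, {"x": 0, "y": 0, "z": 20, "spin": 0}, {"x": 0, "y": 0, "z": 20, "spin": 0}])

```text
time_s: 5.15
position: [0.5948, -0.1853, 0.1333]
tcp_rot: [[-0.125, 0.015, 0.992], [-0.992, -0.013, -0.125], [0.011, -1.0, 0.017]]
force: [-0.1, -0.5, -0.1]
opening: 0.999
```

```bash
python3 jj.py
```

```text
5.15 [ 594.8 -185.3  133.3] [-27.44  36.49  88.08  -0.34  54.3   69.96] qv [  0.  -15.5  -7.8   0.1  23.7  -0.3] pitch 178.88 q4 -0.34 yaw -97.2 open 86.9 F [-0.1 -0.5 -0.1]
```

apply_moves(steps=[{"x": 0, "y": 0, "z": 0, "spin": 0}, {"x": 0, "y": 0, "z": 0, "spin": 0}])

```text
time_s: 5.35
position: [0.596, -0.1859, 0.1345]
tcp_rot: [[-0.125, 0.018, 0.992], [-0.992, -0.015, -0.125], [0.013, -1.0, 0.02]]
force: [-1.3, 0.4, -0.3]
opening: 0.999
```

```bash
python3 jj.py
```

```text
5.35 [ 596.  -185.9  134.5] [-27.43  36.42  88.    -0.34  54.25  69.96] qv [ 0.1 -0.4 -0.6 -0.1 -0.3  0. ] pitch 178.67 q4 -0.34 yaw -97.2 open 86.9 F [-1.3  0.4 -0.3]
```

apply_moves(steps=[{"x": 0, "y": 0, "z": -20, "spin": 0}, {"x": 0, "y": 0, "z": -20, "spin": 0}, {"x": 0, "y": 0, "z": -20, "spin": 0}])

```text
time_s: 5.65
position: [0.597, -0.1863, 0.0727]
tcp_rot: [[-0.125, 0.022, 0.992], [-0.992, -0.017, -0.125], [0.014, -1.0, 0.024]]
force: [0.3, -0.2, -1.0]
opening: 0.999
```

```bash
python3 jj.py
```

```text
5.65 [ 597.  -186.3   72.7] [-27.42  41.48  89.94  -0.38  47.04  70.02] qv [ -0.   18.5   6.4  -0.1 -23.5   0.2] pitch 178.45 q4 -0.38 yaw -97.2 open 86.9 F [ 0.3 -0.2 -1. ]
```

apply_moves(steps=[{"x": 0, "y": 0, "z": 0, "spin": 0}, {"x": 0, "y": 0, "z": 0, "spin": 0}])

```text
time_s: 5.85
position: [0.5937, -0.1847, 0.0676]
tcp_rot: [[-0.125, 0.013, 0.992], [-0.992, -0.012, -0.125], [0.01, -1.0, 0.014]]
force: [-0.5, -0.9, -0.7]
opening: 1.001
```

```bash
python3 jj.py
```

```text
5.85 [ 593.7 -184.7   67.6] [-27.43  41.88  90.15  -0.38  47.02  70.02] qv [-0.   1.8  1.2  0.   0.1  0.1] pitch 179.05 q4 -0.38 yaw -97.2 open 87.1 F [-0.5 -0.9 -0.7]
```

apply_moves(steps=[{"x": 0, "y": -2, "z": 0, "spin": 0.05}, {"x": 0, "y": 0, "z": 0, "spin": 0.13}, {"x": 0, "y": 0, "z": 0, "spin": 0.14}, {"x": 0, "y": 0, "z": 0, "spin": 0.14}, {"x": 0, "y": 0, "z": 0, "spin": 0.14}, {"x": 0, "y": 0, "z": 0, "spin": 0.14}, {"x": 0, "y": 0, "z": 0, "spin": 0.14}, {"x": 0, "y": 0, "z": 0, "spin": 0.14}, {"x": 0, "y": 0, "z": 0, "spin": 0.14}, {"x": 0, "y": 0, "z": 0, "spin": 0.14}, {"x": 0, "y": 0, "z": 0, "spin": 0.13}, {"x": 0, "y": 0, "z": 0, "spin": 0.1}])

```text
time_s: 7.05
position: [0.598, -0.1886, 0.0759]
tcp_rot: [[0.995, 0.023, 0.102], [-0.102, 0.013, 0.995], [0.022, -1.0, 0.015]]
force: [0.7, -0.0, -0.1]
opening: 0.999
```

```bash
sed -i 's/print(s\["time_s"\]/print("down",R[:,1].round(3),s["time_s"]/' jj.py; python3 jj.py
```

```text
down [ 0.023  0.013 -1.   ] 7.05 [ 598.  -188.6   75.9] [-28.33  41.42  89.27   1.73  48.5  -23.63] qv [ -0.3  -0.4  -1.2   1.    2.1 -60.2] pitch 179.2 q4 1.73 yaw -5.8 open 86.9 F [ 0.7 -0.  -0.1]
```

apply_moves(steps=[{"x": 0, "y": 0, "z": 0, "spin": -0.06}, {"x": 0, "y": 0, "z": 0, "spin": -0.12}, {"x": 0, "y": 0, "z": 0, "spin": -0.14}, {"x": 0, "y": 0, "z": 0, "spin": -0.14}, {"x": 0, "y": 0, "z": 0, "spin": -0.14}, {"x": 0, "y": 0, "z": 0, "spin": -0.14}, {"x": 0, "y": 0, "z": 0, "spin": -0.14}, {"x": 0, "y": 0, "z": 0, "spin": -0.12}, {"x": 0, "y": 0, "z": 0, "spin": -0.04}])

```text
time_s: 7.95
position: [0.6019, -0.1907, 0.0839]
tcp_rot: [[0.377, 0.029, 0.926], [-0.925, -0.024, 0.378], [0.033, -0.999, 0.018]]
force: [-0.6, -0.7, 0.5]
opening: 0.998
```

```bash
 python3 jj.py
```

```text
down [ 0.029 -0.024 -0.999] 7.95 [ 601.9 -190.7   83.9] [-27.5   40.71  89.17  -0.59  47.99  40.69] qv [ 0.4 -0.7 -0.5 -1.1  0.6 24.4] pitch 177.87 q4 -0.59 yaw -67.8 open 86.8 F [-0.6 -0.7  0.5]
```

apply_moves(steps=[{"x": 0, "y": 0, "z": 30, "spin": 0}, {"x": 0, "y": 0, "z": 20, "spin": 0}, {"x": 0, "y": 0, "z": 10, "spin": 0}, {"x": 0, "y": 0, "z": 5, "spin": 0}, {"x": 0, "y": 0, "z": 2, "spin": 0}, {"x": 0, "y": 0, "z": 0, "spin": 0}])

```text
time_s: 8.55
position: [0.602, -0.1906, 0.1551]
tcp_rot: [[0.377, 0.031, 0.926], [-0.926, -0.025, 0.377], [0.035, -0.999, 0.019]]
force: [-0.3, -0.0, -0.1]
opening: 0.997
```

```bash
 python3 jj.py
```

```text
down [ 0.031 -0.025 -0.999] 8.55 [ 602.  -190.6  155.1] [-27.48  35.04  86.74  -0.54  56.    40.65] qv [-0.1  0.1  0.4 -0.  -0.  -0. ] pitch 177.78 q4 -0.54 yaw -67.9 open 86.7 F [-0.3 -0.  -0.1]
```

apply_moves(steps=[{"x": 0, "y": 0, "z": 0, "spin": 0}, {"x": 0, "y": 0, "z": 0, "spin": 0}, {"x": 0, "y": 0, "z": 0, "spin": 0}])

```text
time_s: 8.85
position: [0.6007, -0.1901, 0.1529]
tcp_rot: [[0.377, 0.027, 0.926], [-0.926, -0.023, 0.377], [0.031, -0.999, 0.016]]
force: [-0.8, 0.2, -0.2]
opening: 0.996
```

```bash
 python3 jj.py
```

```text
down [ 0.027 -0.023 -0.999] 8.85 [ 600.7 -190.1  152.9] [-27.49  35.2   86.85  -0.54  55.97  40.65] qv [-0.1  0.5  0.3  0.1  0.   0. ] pitch 178.02 q4 -0.54 yaw -67.9 open 86.7 F [-0.8  0.2 -0.2]
```

apply_moves(steps=[{"x": 0, "y": 0, "z": -5, "spin": 0}, {"x": 0, "y": 0, "z": -10, "spin": 0}, {"x": 0, "y": 0, "z": -20, "spin": 0}, {"x": 0, "y": 0, "z": -30, "spin": 0}])

```text
time_s: 9.25
position: [0.6034, -0.1914, 0.0878]
tcp_rot: [[0.376, 0.034, 0.926], [-0.926, -0.027, 0.377], [0.038, -0.999, 0.022]]
force: [-0.1, -0.4, -0.5]
opening: 0.999
```

```bash
 python3 jj.py
```

```text
down [ 0.034 -0.027 -0.999] 9.25 [ 603.4 -191.4   87.8] [-27.49  40.39  89.08  -0.6   48.08  40.75] qv [ -0.   26.    9.8  -0.3 -36.    0.5] pitch 177.55 q4 -0.6 yaw -67.9 open 86.9 F [-0.1 -0.4 -0.5]
```

apply_moves(steps=[{"x": 0, "y": 0, "z": 0, "spin": 0}, {"x": 0, "y": 0, "z": 0, "spin": 0}])

```text
time_s: 9.45
position: [0.6001, -0.1898, 0.0827]
tcp_rot: [[0.377, 0.025, 0.926], [-0.926, -0.022, 0.377], [0.03, -0.999, 0.015]]
force: [0.3, -0.4, 0.2]
opening: 1.0
```

```bash
 python3 jj.py
```

```text
down [ 0.025 -0.022 -0.999] 9.45 [ 600.1 -189.8   82.7] [-27.49  40.78  89.3   -0.6   48.08  40.74] qv [-0.1  1.9  1.5 -0.1  0.1  0. ] pitch 178.15 q4 -0.6 yaw -67.9 open 87.0 F [ 0.3 -0.4  0.2]
```

apply_moves(steps=[{"x": 0, "y": 0, "z": 0, "spin": 0}, {"x": 0, "y": 0, "z": 0, "spin": 0}, {"x": 0, "y": 0, "z": 0, "spin": 0}, {"x": 0, "y": 0, "z": 0, "spin": 0}])

```text
time_s: 9.85
position: [0.6018, -0.1906, 0.086]
tcp_rot: [[0.377, 0.03, 0.926], [-0.926, -0.024, 0.377], [0.034, -0.999, 0.018]]
force: [-0.3, 0.6, 0.1]
opening: 0.995
```

```bash
 python3 jj.py
```

```text
down [ 0.03  -0.024 -0.999] 9.85 [ 601.8 -190.6   86. ] [-27.49  40.53  89.15  -0.59  48.17  40.75] qv [ 0.1 -0.8 -0.3 -0.   0.1 -0. ] pitch 177.85 q4 -0.59 yaw -67.9 open 86.5 F [-0.3  0.6  0.1]
```

apply_moves(steps=[{"x": -15, "y": 8, "z": 0, "spin": 0}, {"x": -15, "y": 8, "z": 0, "spin": 0}])

```text
time_s: 10.05
position: [0.5747, -0.1764, 0.0878]
tcp_rot: [[0.376, 0.037, 0.926], [-0.926, -0.028, 0.377], [0.04, -0.999, 0.023]]
force: [0.0, 0.5, -0.7]
opening: 0.993
```

```bash
 python3 jj.py
```

```text
down [ 0.037 -0.028 -0.999] 10.05 [ 574.7 -176.4   87.8] [-27.48  38.56  94.02  -0.63  44.83  40.83] qv [ -0.2  -9.7  23.8  -0.2 -17.2   0.5] pitch 177.4 q4 -0.63 yaw -67.9 open 86.4 F [ 0.   0.5 -0.7]
```

apply_moves(steps=[{"x": 0, "y": 0, "z": 0, "spin": 0}, {"x": 0, "y": 0, "z": 0, "spin": 0}])

```text
time_s: 10.25
position: [0.5738, -0.1757, 0.0889]
tcp_rot: [[0.376, 0.036, 0.926], [-0.926, -0.028, 0.377], [0.039, -0.999, 0.023]]
force: [-0.2, -0.4, -0.7]
opening: 1.002
```

```bash
 python3 jj.py
```

```text
down [ 0.036 -0.028 -0.999] 10.25 [ 573.8 -175.7   88.9] [-27.46  38.41  94.14  -0.63  44.87  40.83] qv [ 0.1 -0.6  0.9  0.   0.4 -0. ] pitch 177.42 q4 -0.63 yaw -67.9 open 87.2 F [-0.2 -0.4 -0.7]
```

apply_moves(steps=[{"x": 9, "y": -5, "z": 10, "spin": 0}, {"x": 9, "y": -5, "z": 0, "spin": 0}, {"x": 0, "y": 0, "z": 0, "spin": 0}])

```text
time_s: 10.55
position: [0.5949, -0.1874, 0.0999]
tcp_rot: [[0.376, 0.04, 0.926], [-0.926, -0.029, 0.377], [0.042, -0.999, 0.026]]
force: [-0.7, 0.3, 0.3]
opening: 0.997
```

```bash
 python3 jj.py; python3 - <<'E'
from rig import imaging
import cv2, numpy as np
a=imaging.capture("side")[:,:,::-1]; b=imaging.capture("top")[:,:,::-1]
a=cv2.resize(a[130:300,220:380],None,fx=3,fy=3,interpolation=3);b=cv2.resize(b[130:260,240:380],None,fx=2.2,fy=2.2,interpolation=3)
c=np.zeros((max(a.shape[0],b.shape[0]),a.shape[1]+b.shape[1],3),np.uint8);c[:a.shape[0],:a.shape[1]]=a;c[:b.shape[0],a.shape[1]:]=b
cv2.imwrite("pics/g2.png",c)
E
```

```text
down [ 0.04  -0.029 -0.999] 10.55 [ 594.9 -187.4   99.9] [-27.52  38.74  90.42  -0.59  48.04  40.72] qv [ 0.1 -0.6 -0.   0.   0.6  0.1] pitch 177.2 q4 -0.59 yaw -67.9 open 86.8 F [-0.7  0.3  0.3]
```

View pics/g2.png

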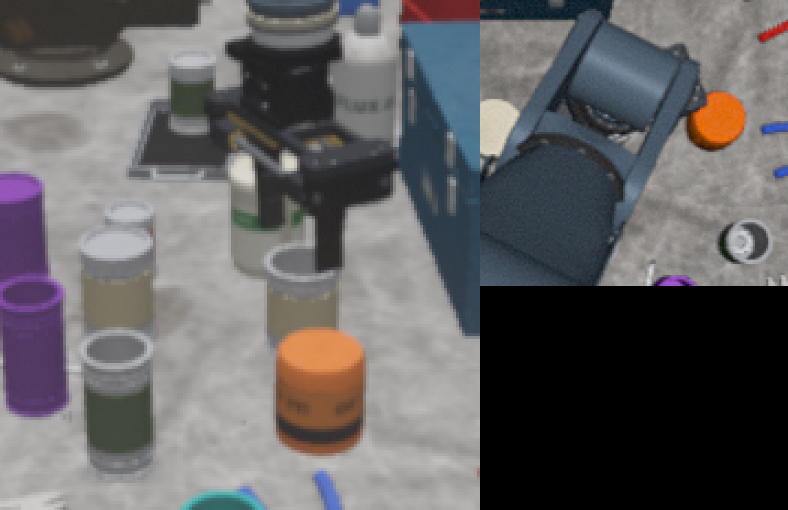

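apply_moves(steps=[{"x": 0, "y": 0, "z": 0, "spin": 0}])

```text
time_s: 10.75
position: [0.5928, -0.1862, 0.0989]
tcp_rot: [[0.376, 0.036, 0.926], [-0.926, -0.027, 0.377], [0.039, -0.999, 0.023]]
force: [0.2, 0.1, 0.1]
opening: 0.998
```

```bash
 python3 jj.py
```

```text
down [ 0.036 -0.027 -0.999] 10.75 [ 592.8 -186.2   98.9] [-27.51  38.75  90.62  -0.59  48.07  40.72] qv [-0.   0.4 -0.4 -0.  -0.2 -0. ] pitch 177.44 q4 -0.59 yaw -67.9 open 86.8 F [0.2 0.1 0.1]
```

apply_moves(steps=[{"x": 0, "y": 0, "z": 0, "spin": 0}])

```text
time_s: 10.85
position: [0.5924, -0.186, 0.0985]
tcp_rot: [[0.376, 0.035, 0.926], [-0.926, -0.027, 0.377], [0.038, -0.999, 0.022]]
force: [0.5, 0.1, -0.7]
opening: 1.0
```

```bash
 python3 jj.py
```

```text
down [ 0.035 -0.027 -0.999] 10.85 [ 592.4 -186.    98.5] [-27.51  38.78  90.66  -0.59  48.06  40.72] qv [0.1 0.2 0.5 0.1 0.2 0. ] pitch 177.5 q4 -0.59 yaw -67.9 open 87.0 F [ 0.5  0.1 -0.7]
```

apply_moves(steps=[{"x": 0, "y": 0, "z": 0, "spin": 0}])

```text
time_s: 10.95
position: [0.5919, -0.1857, 0.0981]
tcp_rot: [[0.376, 0.034, 0.926], [-0.926, -0.026, 0.377], [0.037, -0.999, 0.022]]
force: [0.1, 0.2, -0.6]
opening: 0.999
```

```bash
 python3 jj.py
```

```text
down [ 0.034 -0.026 -0.999] 10.95 [ 591.9 -185.7   98.1] [-27.51  38.8   90.7   -0.59  48.06  40.72] qv [-0.1  0.1  0.3  0.  -0.1  0.1] pitch 177.56 q4 -0.59 yaw -67.9 open 86.9 F [ 0.1  0.2 -0.6]
```

apply_moves(steps=[{"x": 0, "y": 0, "z": 0, "spin": 0}])

```text
time_s: 11.05
position: [0.5916, -0.1855, 0.0979]
tcp_rot: [[0.376, 0.034, 0.926], [-0.926, -0.026, 0.377], [0.037, -0.999, 0.021]]
force: [0.2, 0.8, -0.0]
opening: 0.998
```

```bash
 python3 jj.py
```

```text
down [ 0.034 -0.026 -0.999] 11.05 [ 591.6 -185.5   97.9] [-27.51  38.8   90.73  -0.59  48.06  40.73] qv [ 0.   0.1  0.3 -0.   0.   0.1] pitch 177.6 q4 -0.59 yaw -67.9 open 86.8 F [ 0.2  0.8 -0. ]
```

apply_moves(steps=[{"x": 0, "y": 0, "z": 20, "spin": 0}, {"x": 0, "y": 0, "z": 20, "spin": 0}, {"x": 0, "y": 0, "z": 20, "spin": 0}, {"x": 0, "y": 0, "z": 0, "spin": 0}, {"x": 0, "y": 0, "z": 0, "spin": 0}])

```text
time_s: 11.55
position: [0.5895, -0.1843, 0.1578]
tcp_rot: [[0.377, 0.029, 0.926], [-0.926, -0.024, 0.377], [0.033, -0.999, 0.018]]
force: [-0.2, 0.0, 0.5]
opening: 1.005
```

```bash
 python3 jj.py
```

```text
down [ 0.029 -0.024 -0.999] 11.55 [ 589.5 -184.3  157.8] [-27.5   33.94  88.63  -0.53  55.32  40.63] qv [ 0.1 -0.8 -0.7  0.1 -0.2  0.1] pitch 177.88 q4 -0.53 yaw -67.9 open 87.5 F [-0.2  0.   0.5]
```

apply_moves(steps=[{"x": 0, "y": 0, "z": -20, "spin": 0}, {"x": 0, "y": 0, "z": -20, "spin": 0}, {"x": 0, "y": 0, "z": -20, "spin": 0}, {"x": 0, "y": 0, "z": 0, "spin": 0}, {"x": 0, "y": 0, "z": 0, "spin": 0}])

```text
time_s: 12.05
position: [0.5875, -0.1833, 0.0923]
tcp_rot: [[0.377, 0.025, 0.926], [-0.926, -0.022, 0.377], [0.03, -0.999, 0.015]]
force: [0.1, -0.1, -0.1]
opening: 0.998
```

```bash
 python3 jj.py
```

```text
down [ 0.025 -0.022 -0.999] 12.05 [ 587.5 -183.3   92.3] [-27.51  39.17  91.17  -0.59  47.81  40.73] qv [-0.1  1.6  1.4 -0.  -0.   0. ] pitch 178.15 q4 -0.59 yaw -67.9 open 86.8 F [ 0.1 -0.1 -0.1]
```

apply_moves(steps=[{"x": 3, "y": -1, "z": 40, "spin": 0}, {"x": 3, "y": -1, "z": 40, "spin": 0}, {"x": 0, "y": 0, "z": 0, "spin": 0}, {"x": 0, "y": 0, "z": 0, "spin": 0}, {"x": 0, "y": 0, "z": -40, "spin": 0}, {"x": 0, "y": 0, "z": -30, "spin": 0}, {"x": 0, "y": 0, "z": 0, "spin": 0}, {"x": 0, "y": 0, "z": 0, "spin": 0}])

```text
time_s: 12.85
position: [0.5927, -0.1849, 0.1036]
tcp_rot: [[0.377, 0.025, 0.926], [-0.926, -0.022, 0.377], [0.029, -0.999, 0.015]]
force: [0.6, 0.4, -0.3]
opening: 0.998
```

```bash
 python3 jj.py
```

```text
down [ 0.025 -0.022 -0.999] 12.85 [ 592.7 -184.9  103.6] [-27.41  38.54  89.98  -0.58  49.64  40.8 ] qv [ 0.   1.6  1.4 -0.1 -0.2  0.1] pitch 178.16 q4 -0.58 yaw -67.9 open 86.8 F [ 0.6  0.4 -0.3]
```

apply_moves(steps=[{"x": 1, "y": -2, "z": 0, "spin": 0.06}, {"x": 0, "y": 0, "z": 0, "spin": 0.13}, {"x": 0, "y": 0, "z": 0, "spin": 0.14}, {"x": 0, "y": 0, "z": 0, "spin": 0.14}, {"x": 0, "y": 0, "z": 0, "spin": 0.14}, {"x": 0, "y": 0, "z": 0, "spin": 0.14}, {"x": 0, "y": 0, "z": 0, "spin": 0.14}, {"x": 0, "y": 0, "z": 0, "spin": 0.11}, {"x": 0, "y": 0, "z": 0, "spin": 0.02}, {"x": 0, "y": 0, "z": 0, "spin": 0}])

```text
time_s: 13.85
position: [0.5985, -0.1891, 0.1158]
tcp_rot: [[0.991, 0.045, 0.122], [-0.123, 0.008, 0.992], [0.044, -0.999, 0.013]]
force: [0.1, 0.1, -0.6]
opening: 0.998
```

```bash
 python3 jj.py
```

```text
down [ 0.045  0.008 -0.999] 13.85 [ 598.5 -189.1  115.8] [-28.51  37.77  89.03   2.11  51.14 -22.76] qv [-0.  -0.8 -0.3 -0.1  0.3  0.3] pitch 177.95 q4 2.11 yaw -7.1 open 86.8 F [ 0.1  0.1 -0.6]
```

apply_moves(steps=[{"x": -2, "y": 1, "z": -20, "spin": 0}, {"x": -1, "y": 1, "z": -20, "spin": 0}, {"x": 0, "y": 0, "z": -20, "spin": 0}, {"x": 0, "y": 0, "z": -8, "spin": 0}])

```text
time_s: 14.25
position: [0.5986, -0.1884, 0.0508]
tcp_rot: [[0.99, 0.054, 0.13], [-0.13, 0.003, 0.992], [0.054, -0.999, 0.01]]
force: [-0.8, 0.1, 1.0]
opening: 1.002
```

```bash
 python3 jj.py
```

```text
down [ 0.054  0.003 -0.999] 14.25 [ 598.6 -188.4   50.8] [-28.45  43.13  91.23   2.4   43.   -22.7 ] qv [ 0.1  5.8  0.5  0.5 -8.7  0.4] pitch 177.36 q4 2.4 yaw -7.5 open 87.2 F [-0.8  0.1  1. ]
```

```bash
cat > hold.py <<'E'
import sys
from rig import imaging
for i in range(int(sys.argv[1])): imaging.capture("top")
exec(open("jj.py").read())
E
python3 hold.py 3
```

```text
down [ 0.056  0.002 -0.998] 14.4 [ 599.5 -188.9   52.2] [-28.45  43.04  91.15   2.4   43.06 -22.75] qv [ 0.  -1.1 -0.7  0.  -0.1 -0.3] pitch 177.24 q4 2.4 yaw -7.4 open 86.7 F [-0.4  0.7  0.5]
```

apply_moves(steps=[{"x": 0, "y": 0, "z": 45, "spin": 0}, {"x": 0, "y": 0, "z": 0, "spin": 0}])

```text
time_s: 14.6
position: [0.6002, -0.1893, 0.098]
tcp_rot: [[0.99, 0.056, 0.13], [-0.13, 0.002, 0.991], [0.055, -0.998, 0.01]]
force: [0.8, -0.2, -0.1]
opening: 0.999
```

```bash
python3 jj.py; python3 hold.py 2; python3 hold.py 2
```

```text
down [ 0.056  0.002 -0.998] 14.6 [ 600.2 -189.3   98. ] [-28.45  39.14  89.88   2.2   48.25 -22.39] qv [-0.3  6.4  4.3 -0.3 -0.5  0.3] pitch 177.27 q4 2.2 yaw -7.5 open 86.9 F [ 0.8 -0.2 -0.1]
down [ 0.047  0.007 -0.999] 14.7 [ 596.5 -187.4   93.8] [-28.46  39.4   90.2    2.19  48.23 -22.4 ] qv [ 0.   1.5  1.6  0.1 -0.2 -0.1] pitch 177.83 q4 2.19 yaw -7.5 open 86.9 F [-0.9  0.5 -0.4]
down [ 0.044  0.008 -0.999] 14.8 [ 595.4 -186.8   92.3] [-28.46  39.51  90.28   2.19  48.21 -22.42] qv [-0.   0.7  0.4  0.  -0.1 -0. ] pitch 178.01 q4 2.19 yaw -7.5 open 86.9 F [0.2 0.9 0.2]
```

apply_moves(steps=[{"x": 0, "y": 0, "z": 0, "spin": -0.1}, {"x": 0, "y": 0, "z": 0, "spin": -0.14}, {"x": 0, "y": 0, "z": 0, "spin": -0.14}, {"x": 0, "y": 0, "z": 0, "spin": -0.14}, {"x": 0, "y": 0, "z": 0, "spin": -0.13}, {"x": 0, "y": 0, "z": 45, "spin": 0}, {"x": 0, "y": 0, "z": 0, "spin": 0}])

```text
time_s: 15.5
position: [0.5917, -0.1851, 0.1326]
tcp_rot: [[0.689, 0.03, 0.724], [-0.724, -0.015, 0.69], [0.032, -0.999, 0.012]]
force: [1.2, 0.2, 0.6]
opening: 0.996
```

```bash
python3 hold.py 4
```

```text
down [ 0.019 -0.009 -1.   ] 15.7 [ 587.2 -183.   127.1] [-2.773e+01  3.642e+01  8.964e+01  7.000e-02  5.273e+01  1.863e+01] qv [ 0.   0.3 -0.  -0.  -0.1 -0. ] pitch 178.79 q4 0.07 yaw -46.4 open 87.1 F [-1.   0.7 -0.4]
```

apply_moves(steps=[{"x": 0, "y": 0, "z": 50, "spin": 0}, {"x": 0, "y": 0, "z": 0, "spin": 0}])

```text
time_s: 15.9
position: [0.5856, -0.1824, 0.174]
tcp_rot: [[0.689, 0.012, 0.724], [-0.724, -0.005, 0.689], [0.012, -1.0, 0.005]]
force: [2.2, -0.4, 0.4]
opening: 1.004
```

```bash
python3 hold.py 4
```

```text
down [-0.     0.001 -1.   ] 16.1 [ 580.8 -180.   168. ] [-2.776e+01  3.323e+01  8.800e+01  6.000e-02  5.882e+01  1.863e+01] qv [-0.1  0.3 -0.1  0.1 -0.   0. ] pitch 180.05 q4 0.06 yaw -46.4 open 87.0 F [-0.9 -0.3 -0.2]
```

apply_moves(steps=[{"x": 5, "y": -3, "z": 0, "spin": 0.1}, {"x": 6, "y": -3, "z": 0, "spin": 0.14}, {"x": 2, "y": -1, "z": 0, "spin": 0.14}, {"x": 0, "y": 0, "z": 0, "spin": 0.14}, {"x": 0, "y": 0, "z": 0, "spin": 0.13}])

```text
time_s: 16.6
position: [0.5905, -0.1855, 0.1612]
tcp_rot: [[0.991, -0.012, 0.135], [-0.135, 0.003, 0.991], [-0.013, -1.0, 0.001]]
force: [0.2, 0.1, 0.1]
opening: 0.999
```

```bash
python3 hold.py 2
```

```text
down [-0.013  0.003 -1.   ] 16.7 [ 590.3 -185.4  161.2] [-27.68  34.73  86.13  -0.21  59.88 -19.48] qv [-0.1 -0.5 -0.5  0.1  0.1  5.8] pitch 180.73 q4 -0.21 yaw -8.1 open 86.9 F [ 1.  -0.2  0.3]
```

apply_moves(steps=[{"x": 0, "y": 0, "z": -50, "spin": 0}])

```text
time_s: 16.8
position: [0.5956, -0.1879, 0.1177]
tcp_rot: [[0.99, 0.001, 0.144], [-0.144, -0.004, 0.99], [0.002, -1.0, -0.004]]
force: [1.0, -0.7, -0.3]
opening: 0.998
```

```bash
python3 hold.py 3
```

```text
down [-0.022  0.008 -1.   ] 16.95 [ 587.1 -183.7  108.9] [-27.68  38.72  88.24  -0.23  54.38 -19.34] qv [-0.  -4.1 -3.4  0.1  0.2 -0.6] pitch 181.34 q4 -0.23 yaw -8.2 open 87.0 F [-0.1 -0.5  0.2]
```

apply_moves(steps=[{"x": 3, "y": -2, "z": -45, "spin": 0}, {"x": 0, "y": 0, "z": -12, "spin": 0}])

```text
time_s: 17.15
position: [0.5928, -0.187, 0.0548]
tcp_rot: [[0.989, -0.016, 0.146], [-0.146, 0.005, 0.989], [-0.017, -1.0, 0.003]]
force: [-1.0, 0.3, 0.1]
opening: 1.002
```

```bash
python3 hold.py 4
```

```text
down [-0.006 -0.    -1.   ] 17.35 [ 596.7 -188.8   60.2] [-27.69  43.08  88.71  -0.23  48.52 -19.21] qv [ 0.  -0.9 -0.2  0.1 -0.3 -0.1] pitch 180.31 q4 -0.23 yaw -8.3 open 87.1 F [ 0.5 -0.1  0.3]
```

apply_moves(steps=[{"x": -1, "y": 1, "z": -13, "spin": 0}])

```text
time_s: 17.45
position: [0.5984, -0.1891, 0.0508]
tcp_rot: [[0.989, 0.001, 0.145], [-0.145, -0.004, 0.989], [0.002, -1.0, -0.004]]
force: [0.5, 0.9, -0.5]
opening: 1.001
```

```bash
python3 hold.py 3
```

```text
down [-0.006 -0.    -1.   ] 17.6 [ 595.5 -187.6   47.8] [-27.64  44.07  89.18  -0.24  47.05 -19.16] qv [ 0.   0.1 -0.4 -0.   0.1  0. ] pitch 180.29 q4 -0.24 yaw -8.3 open 86.9 F [-0.8  0.1  0.2]
```

apply_moves(steps=[{"x": 0, "y": 1, "z": 0, "spin": 0}], grip=50)

```text
time_s: 17.7
position: [0.5957, -0.1867, 0.0484]
tcp_rot: [[0.989, -0.005, 0.145], [-0.145, -0.001, 0.989], [-0.005, -1.0, -0.001]]
force: [-0.1, 0.3, -0.5]
opening: 0.961
```

```bash
python3 hold.py 6
```

```text
down [-0.003 -0.001 -1.   ] 18.0 [ 596.6 -187.    48.3] [-27.56  44.03  89.16  -0.22  46.95 -19.08] qv [-0.1  0.1 -0.1 -0.1  0.3  0.1] pitch 180.14 q4 -0.22 yaw -8.3 open 63.5 F [ 1.  -0.1  0.5]
```

apply_moves(steps=[{"x": 0, "y": 0, "z": 0, "spin": 0}, {"x": 0, "y": 0, "z": 0, "spin": 0}, {"x": 0, "y": 0, "z": -13, "spin": 0}], grip=80)

```text
time_s: 18.3
position: [0.5978, -0.1876, 0.0363]
tcp_rot: [[0.989, -0.001, 0.145], [-0.145, -0.003, 0.989], [-0.0, -1.0, -0.003]]
force: [-0.2, -0.4, -0.7]
opening: 0.886
```

```bash
python3 hold.py 4
```

```text
down [-0.006 -0.    -1.   ] 18.5 [ 595.8 -186.7   34.2] [-27.56  45.25  89.4   -0.23  45.63 -19.07] qv [-0.1 -0.7 -0.5 -0.   0.   0. ] pitch 180.29 q4 -0.23 yaw -8.3 open 79.6 F [-0.2 -0.8 -0.7]
```

apply_moves(steps=[{"x": 0, "y": 0, "z": 0, "spin": 0}], grip=45)

```text
time_s: 18.6
position: [0.5958, -0.1867, 0.034]
tcp_rot: [[0.989, -0.006, 0.145], [-0.145, -0.0, 0.989], [-0.006, -1.0, -0.001]]
force: [-0.1, -0.5, -0.9]
opening: 0.883
```

```bash
python3 hold.py 6
```

```text
down [-0.005 -0.    -1.   ] 18.9 [ 595.9 -186.7   34.2] [-27.56  45.25  89.4   -0.23  45.62 -19.07] qv [ 0.1 -0.   0.  -0.   0.   0. ] pitch 180.27 q4 -0.23 yaw -8.3 open 61.0 F [ 0.8 -0.5 -1.4]
```

apply_moves(steps=[{"x": 0, "y": 0, "z": 20, "spin": 0}, {"x": 0, "y": 0, "z": 40, "spin": 0}, {"x": 0, "y": 0, "z": 40, "spin": 0}, {"x": 0, "y": 0, "z": 30, "spin": 0}])

```text
time_s: 19.3
position: [0.5893, -0.1835, 0.1603]
tcp_rot: [[0.989, -0.023, 0.145], [-0.145, 0.009, 0.989], [-0.024, -1.0, 0.005]]
force: [0.3, -0.1, -3.0]
opening: 0.704
```

```bash
python3 hold.py 3
```

```text
down [-0.019  0.006 -1.   ] 19.45 [ 590.6 -184.2  160.6] [-27.57  34.9   85.88  -0.19  60.35 -19.14] qv [-0.   3.1  2.9 -0.1 -0.2  0. ] pitch 181.13 q4 -0.19 yaw -8.3 open 60.8 F [-1.  -0.2 -2.1]
```

apply_moves(steps=[{"x": -8, "y": 20, "z": 0, "spin": 0}, {"x": -14, "y": 40, "z": 0, "spin": 0}, {"x": -14, "y": 42, "z": 0, "spin": 0}, {"x": -14, "y": 42, "z": 0, "spin": 0}, {"x": -10, "y": 42, "z": 0, "spin": 0}, {"x": -6, "y": 42, "z": 0, "spin": 0}, {"x": -4, "y": 42, "z": 0, "spin": 0}, {"x": 0, "y": 40, "z": 0, "spin": 0}, {"x": 0, "y": 30, "z": 0, "spin": 0}, {"x": 0, "y": 15, "z": 0, "spin": 0}])

```text
time_s: 20.45
position: [0.5009, 0.1803, 0.1395]
tcp_rot: [[0.986, -0.057, 0.154], [-0.154, 0.009, 0.988], [-0.057, -0.998, 0.0]]
force: [0.3, -0.3, -2.8]
opening: 0.702
```

```bash
python3 hold.py 3
```

```text
down [-0.056  0.008 -0.998] 20.6 [501.4 178.4 139.7] [ 7.07 31.58 98.21  1.06 53.35 15.26] qv [-2.2 -0.9 -0.3 -0.7  0.2 -0.2] pitch 183.15 q4 1.06 yaw -8.9 open 61.0 F [ 0.1 -0.4 -2.7]
```

apply_moves(steps=[{"x": 5, "y": 6, "z": -35, "spin": 0.01}, {"x": 0, "y": 0, "z": -5, "spin": 0}])

```text
time_s: 20.8
position: [0.5065, 0.1828, 0.098]
tcp_rot: [[0.988, -0.057, 0.144], [-0.144, 0.006, 0.99], [-0.057, -0.998, -0.002]]
force: [-1.4, -1.1, -3.2]
opening: 0.701
```

```bash
python3 hold.py 4
```

```text
down [-0.048  0.008 -0.999] 21.0 [509.5 183.  102.2] [ 7.49 35.39 98.63  1.05 48.68 15.12] qv [ 0.3 -1.1 -0.4  0.1 -0.2  0.1] pitch 182.69 q4 1.05 yaw -8.3 open 61.0 F [-0.3  0.4 -2.2]
```

apply_moves(steps=[{"x": 0, "y": 0, "z": 50, "spin": 0}])

```text
time_s: 21.1
position: [0.5048, 0.1815, 0.1465]
tcp_rot: [[0.987, -0.064, 0.146], [-0.146, 0.005, 0.989], [-0.065, -0.998, -0.004]]
force: [0.7, 0.3, -2.9]
opening: 0.706
```

```bash
python3 hold.py 4
```

```text
down [-0.043  0.008 -0.999] 21.3 [510.9 182.7 154.1] [ 7.44 30.73 96.62  0.95 55.05 15.26] qv [0.2 1.8 2.3 0.  0.4 0.2] pitch 182.39 q4 0.95 yaw -8.4 open 61.3 F [-0.3  0.4 -2. ]
```

apply_moves(steps=[{"x": 0, "y": 0, "z": -50, "spin": 0}, {"x": 0, "y": 0, "z": 0, "spin": 0}])

```text
time_s: 21.5
position: [0.5102, 0.182, 0.1027]
tcp_rot: [[0.988, -0.045, 0.147], [-0.146, 0.008, 0.989], [-0.045, -0.999, 0.001]]
force: [-3.1, -0.3, -3.1]
opening: 0.705
```

```bash
python3 hold.py 4
```

```text
down [-0.024  0.011 -1.   ] 21.7 [517.6 183.4 111.4] [ 7.41 34.55 98.23  1.05 48.48 15.11] qv [ 0.1 -1.1 -0.2  0.  -0.2  0. ] pitch 181.27 q4 1.05 yaw -8.4 open 61.3 F [-0.2 -0.2 -2.3]
```

apply_moves(steps=[{"x": -5, "y": 3, "z": -45, "spin": 0}, {"x": -3, "y": 0, "z": 0, "spin": 0}])

```text
time_s: 21.9
position: [0.5127, 0.1868, 0.0696]
tcp_rot: [[0.989, -0.015, 0.146], [-0.146, 0.012, 0.989], [-0.017, -1.0, 0.009]]
force: [-2.7, -0.4, -3.1]
opening: 0.702
```

```bash
python3 hold.py 4
```

```text
down [ 0.002  0.014 -1.   ] 22.1 [519.3 187.6  76.4] [ 7.83 37.61 99.99  1.18 42.17 15.36] qv [-0.  -0.3 -0.  -0.  -0.2 -0. ] pitch 179.76 q4 1.18 yaw -8.4 open 61.0 F [ 0.2 -0.8 -2.9]
```

apply_moves(steps=[{"x": -5, "y": -1, "z": -22, "spin": 0}])

```text
time_s: 22.2
position: [0.5193, 0.1873, 0.0595]
tcp_rot: [[0.989, 0.016, 0.146], [-0.146, 0.016, 0.989], [0.013, -1.0, 0.018]]
force: [0.7, 0.6, -1.5]
opening: 0.7
```

```bash
python3 hold.py 3
```

```text
down [ 0.004  0.014 -1.   ] 22.35 [514.5 186.6  56.2] [  7.8   39.37 101.24   1.26  39.08  15.23] qv [ 0.1 -0.2 -1.  -0.  -0.5  0.1] pitch 179.69 q4 1.26 yaw -8.4 open 60.6 F [ 0.1  0.  -3.2]
```

apply_moves(steps=[{"x": 0, "y": 0, "z": -10, "spin": 0}])

```text
time_s: 22.45
position: [0.5166, 0.1869, 0.0486]
tcp_rot: [[0.989, 0.009, 0.146], [-0.146, 0.015, 0.989], [0.007, -1.0, 0.016]]
force: [0.6, -0.4, -1.4]
opening: 0.707
```

```bash
python3 hold.py 3
```

```text
down [ 0.004  0.015 -1.   ] 22.6 [514.8 186.6  46.6] [  7.79  40.35 101.42   1.29  37.89  15.18] qv [ 0.   0.  -0.   0.   0.1  0.2] pitch 179.66 q4 1.29 yaw -8.4 open 60.9 F [ 0.5  0.7 -2.2]
```

apply_moves(steps=[{"x": 0, "y": 0, "z": -8, "spin": 0}])

```text
time_s: 22.7
position: [0.5159, 0.1868, 0.0394]
tcp_rot: [[0.989, 0.007, 0.146], [-0.146, 0.015, 0.989], [0.005, -1.0, 0.016]]
force: [-1.0, -0.1, -2.7]
opening: 0.697
```

```bash
python3 hold.py 3
```

```text
down [ 0.003  0.014 -1.   ] 22.85 [514.4 186.6  38. ] [  7.79  41.23 101.57   1.32  36.94  15.15] qv [ 0.  -0.3 -0.1  0.   0.2  0. ] pitch 179.73 q4 1.32 yaw -8.4 open 60.8 F [ 0.1 -0.3 -2. ]
```

apply_moves(steps=[{"x": 0, "y": 0, "z": -3, "spin": 0}])

```text
time_s: 22.95
position: [0.5147, 0.1866, 0.035]
tcp_rot: [[0.989, 0.003, 0.146], [-0.146, 0.014, 0.989], [0.001, -1.0, 0.015]]
force: [0.1, 0.0, -2.6]
opening: 0.701
```

```bash
python3 hold.py 3
```

```text
down [ 0.002  0.014 -1.   ] 23.1 [514.3 186.6  34.8] [  7.79  41.56 101.61   1.33  36.58  15.13] qv [ 0.  -0.3  0.1  0.   0.3  0.1] pitch 179.76 q4 1.33 yaw -8.4 open 60.7 F [-0.3  0.3 -3.5]
```

apply_moves(steps=[{"x": 0, "y": 0, "z": -2, "spin": 0}])

```text
time_s: 23.2
position: [0.5146, 0.1869, 0.034]
tcp_rot: [[0.989, 0.003, 0.147], [-0.147, 0.015, 0.989], [0.001, -1.0, 0.015]]
force: [-3.9, 2.9, 23.2]
opening: 0.701
```

```bash
python3 hold.py 2
```

```text
down [ 0.003  0.015 -1.   ] 23.3 [514.5 186.8  34.3] [  7.81  41.62 101.62   1.35  36.48  15.13] qv [-0.1 -0.1  0.2  0.1 -0.3  0.1] pitch 179.71 q4 1.35 yaw -8.4 open 60.8 F [-1.5  2.6  7.5]
```

apply_moves(steps=[{"x": 0, "y": 0, "z": 0, "spin": 0}, {"x": 0, "y": 0, "z": 0, "spin": 0}, {"x": 0, "y": 0, "z": 0, "spin": 0}, {"x": 0, "y": 0, "z": 40, "spin": 0}, {"x": 0, "y": 0, "z": 40, "spin": 0}, {"x": 0, "y": 0, "z": 30, "spin": 0}], grip=87)

```text
time_s: 23.9
position: [0.5108, 0.186, 0.1417]
tcp_rot: [[0.989, -0.01, 0.147], [-0.146, 0.013, 0.989], [-0.011, -1.0, 0.011]]
force: [1.7, -0.3, -0.0]
opening: 0.992
```

```bash
python3 - <<'E'
from rig import imaging
import cv2, numpy as np
a=imaging.capture("side")[:,:,::-1]; b=imaging.capture("top")[:,:,::-1]
a=cv2.resize(a[110:250,220:380],None,fx=2.5,fy=2.5,interpolation=3);b=cv2.resize(b[150:290,80:240],None,fx=2.3,fy=2.3,interpolation=3)
c=np.zeros((max(a.shape[0],b.shape[0]),a.shape[1]+b.shape[1],3),np.uint8);c[:a.shape[0],:a.shape[1]]=a;c[:b.shape[0],a.shape[1]:]=b
cv2.imwrite("pics/g3.png",c)
E
python3 hold.py 1
```

```text
down [-0.004  0.013 -1.   ] 24.05 [512.3 186.3 142.4] [ 7.79 31.17 98.39  1.02 50.59 15.55] qv [-0.   2.7  2.5 -0.1 -0.2 -0.1] pitch 180.16 q4 1.02 yaw -8.4 open 86.8 F [-0.2 -0.2 -1. ]
```

View pics/g3.png

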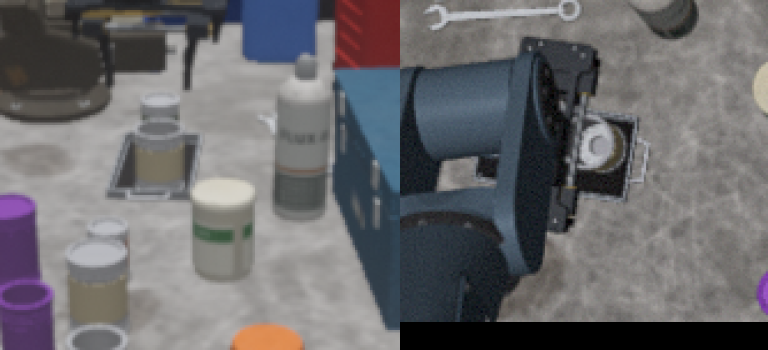

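apply_moves(steps=[{"x": 4, "y": 25, "z": 0, "spin": 0}, {"x": 8, "y": 45, "z": 0, "spin": 0}, {"x": 4, "y": 22, "z": 0, "spin": 0}])

```text
time_s: 24.35
position: [0.5269, 0.2769, 0.1396]
tcp_rot: [[0.988, -0.01, 0.153], [-0.153, 0.011, 0.988], [-0.011, -1.0, 0.01]]
force: [0.8, 0.9, 0.1]
opening: 0.998
```

```bash
python3 hold.py 3
```

```text
down [-0.012  0.01  -1.   ] 24.5 [526.  275.5 139.2] [16.51 34.61 91.16  0.88 54.71 24.68] qv [-1.9 -0.8  1.9 -0.7  0.4 -0.1] pitch 180.48 q4 0.88 yaw -8.7 open 87.1 F [0.6 0.2 0.4]
```

apply_moves(steps=[{"x": 0, "y": 5, "z": -45, "spin": 0}, {"x": 2, "y": 0, "z": -25, "spin": 0}])

```text
time_s: 24.7
position: [0.5296, 0.2797, 0.0697]
tcp_rot: [[0.989, -0.006, 0.151], [-0.151, 0.01, 0.989], [-0.007, -1.0, 0.01]]
force: [-0.1, 0.1, -0.0]
opening: 1.001
```

```bash
python3 hold.py 3
```

```text
down [-0.005  0.011 -1.   ] 24.85 [530.6 279.4  70.8] [16.77 40.66 92.74  0.92 46.73 24.88] qv [ 0.2 -2.7 -2.   0.1  0.5  0.1] pitch 180.12 q4 0.92 yaw -8.7 open 87.2 F [-0.4  0.6  1. ]
```

apply_moves(steps=[{"x": -2, "y": 1, "z": -38, "spin": 0}])

```text
time_s: 24.95
position: [0.5339, 0.2812, 0.0374]
tcp_rot: [[0.988, 0.007, 0.153], [-0.153, 0.014, 0.988], [0.005, -1.0, 0.015]]
force: [1.1, 0.3, 0.4]
opening: 0.999
```

```bash
python3 hold.py 3
```

```text
down [-0.01   0.009 -1.   ] 25.1 [526.9 279.3  32.1] [16.86 44.09 93.76  0.98 42.55 24.92] qv [ 0.2 -2.7 -1.9  0.2 -0.3 -0. ] pitch 180.41 q4 0.98 yaw -8.8 open 87.0 F [-0.1 -0.6  0.3]
```

apply_moves(steps=[{"x": 0, "y": 0, "z": 0, "spin": 0}], grip=38)

```text
time_s: 25.2
position: [0.5279, 0.2793, 0.0337]
tcp_rot: [[0.988, -0.008, 0.153], [-0.153, 0.01, 0.988], [-0.009, -1.0, 0.008]]
force: [-0.4, 0.2, 0.3]
opening: 0.962
```

```bash
python3 hold.py 7
```

```text
down [-0.008  0.01  -1.   ] 25.55 [527.4 279.5  33. ] [16.87 44.01 93.74  0.98 42.56 24.92] qv [-0.   0.5  0.3  0.   0.  -0. ] pitch 180.31 q4 0.98 yaw -8.8 open 58.6 F [0.6 0.1 0.1]
```

```bash
python3 hold.py 3
```

```text
down [-0.009  0.009 -1.   ] 25.7 [527.3 279.4  32.6] [16.87 44.05 93.74  0.97 42.55 24.92] qv [-0.  -0.  -0.1 -0.1  0.2 -0. ] pitch 180.34 q4 0.97 yaw -8.8 open 50.1 F [-0.5  0.6  2. ]
```

apply_moves(steps=[{"x": 0, "y": 0, "z": 10, "spin": 0}, {"x": 0, "y": 0, "z": 35, "spin": 0}, {"x": 0, "y": 0, "z": 40, "spin": 0}, {"x": 0, "y": 0, "z": 30, "spin": 0}, {"x": -8, "y": -22, "z": 0, "spin": 0}, {"x": -15, "y": -42, "z": 0, "spin": 0}, {"x": -15, "y": -42, "z": 0, "spin": 0}, {"x": -15, "y": -42, "z": 0, "spin": 0}, {"x": -13, "y": -38, "z": 0, "spin": 0}, {"x": -7, "y": -20, "z": 0, "spin": 0}])

```text
time_s: 26.7
position: [0.4514, 0.0709, 0.1564]
tcp_rot: [[0.99, -0.003, 0.144], [-0.144, 0.01, 0.99], [-0.004, -1.0, 0.009]]
force: [-0.0, -0.5, -1.1]
opening: 0.575
```

```bash
python3 hold.py 3
```

```text
down [-0.002  0.011 -1.   ] 26.85 [452.8  72.  156.4] [ -5.37  24.54 109.76   0.83  45.84   2.4 ] qv [ 2.4  0.8 -1.8  0.5 -0.4  0.4] pitch 180.15 q4 0.83 yaw -8.3 open 49.9 F [-0.1  0.4 -1.4]
```

Tilt stays small. Lower the cover onto the bench here.

apply_moves(steps=[{"x": 0, "y": 0, "z": -40, "spin": 0}, {"x": 0, "y": 0, "z": -40, "spin": 0}, {"x": 0, "y": 0, "z": -18, "spin": 0}, {"x": 0, "y": 0, "z": -3, "spin": 0}])

```text
time_s: 27.25
position: [0.4595, 0.075, 0.0554]
tcp_rot: [[0.99, 0.013, 0.143], [-0.143, 0.011, 0.99], [0.011, -1.0, 0.012]]
force: [-0.1, -0.2, -1.1]
opening: 0.575
```

```bash
python3 hold.py 3
```

```text
down [ 0.017  0.01  -1.   ] 27.4 [460.5  74.6  57.4] [ -5.    36.01 113.28   1.34  29.82   2.08] qv [-0.4 -1.5  0.1 -0.2 -0.1 -0.1] pitch 179.11 q4 1.34 yaw -8.2 open 50.1 F [ 1.  -0.3 -0.1]
```

apply_moves(steps=[{"x": -3, "y": 0, "z": -19, "spin": 0}])

```text
time_s: 27.5
position: [0.4608, 0.0749, 0.0407]
tcp_rot: [[0.99, 0.025, 0.142], [-0.142, 0.01, 0.99], [0.023, -1.0, 0.013]]
force: [1.0, -0.4, -1.1]
opening: 0.573
```

```bash
python3 hold.py 3
```

```text
down [ 0.017  0.01  -1.   ] 27.65 [457.6  74.9  39. ] [ -5.    38.21 114.1    1.48  26.8    1.9 ] qv [-0.2 -1.  -0.4 -0.1  0.  -0.1] pitch 179.11 q4 1.48 yaw -8.2 open 49.5 F [ 0.2  0.2 -0.1]
```

apply_moves(steps=[{"x": 0, "y": 0, "z": -5, "spin": 0}])

```text
time_s: 27.75
position: [0.4587, 0.075, 0.0352]
tcp_rot: [[0.99, 0.02, 0.142], [-0.143, 0.01, 0.99], [0.018, -1.0, 0.013]]
force: [1.4, -0.4, -1.3]
opening: 0.571
```

```bash
python3 hold.py 2
```

```text
down [ 0.018  0.01  -1.   ] 27.85 [458.1  74.9  34.5] [ -4.99  38.77 114.16   1.52  26.09   1.86] qv [-0.1 -0.1  0.1 -0.1  0.3  0. ] pitch 179.03 q4 1.52 yaw -8.2 open 50.2 F [ 0.2 -0.6 -1.7]
```

apply_moves(steps=[{"x": 0, "y": 0, "z": -3, "spin": 0}])

```text
time_s: 27.95
position: [0.4589, 0.0749, 0.0324]
tcp_rot: [[0.99, 0.02, 0.143], [-0.143, 0.01, 0.99], [0.018, -1.0, 0.013]]
force: [0.0, 0.9, 24.1]
opening: 0.576
```

```bash
python3 hold.py 1
```

```text
down [ 0.02  0.01 -1.  ] 28.0 [458.9  74.9  32.5] [ -4.99  39.03 114.17   1.56  25.73   1.84] qv [-0.  -0.2  0.1 -0.2  0.1  0. ] pitch 178.93 q4 1.56 yaw -8.2 open 49.8 F [ 0.6 -0.2  7.1]
```

apply_moves(steps=[{"x": 0, "y": 0, "z": 0, "spin": 0}, {"x": 0, "y": 0, "z": 0, "spin": 0}, {"x": 0, "y": 0, "z": 0, "spin": 0}, {"x": 0, "y": 0, "z": 40, "spin": 0}, {"x": 0, "y": 0, "z": 40, "spin": 0}, {"x": 0, "y": 0, "z": 40, "spin": 0}], grip=87)

```text
time_s: 28.6
position: [0.455, 0.0748, 0.1499]
tcp_rot: [[0.99, 0.004, 0.144], [-0.144, 0.011, 0.989], [0.002, -1.0, 0.012]]
force: [0.6, -0.7, 0.2]
opening: 0.976
```

```bash
python3 hold.py 2
```

```text
down [ 0.017  0.01  -1.   ] 28.7 [459.1  74.6 153.4] [ -5.02  24.93 109.76   0.97  44.39   2.56] qv [-0.2  4.1  2.9  0.1 -3.9 -0.2] pitch 179.09 q4 0.97 yaw -8.3 open 86.3 F [ 0.3 -0.1 -0.4]
```

apply_moves(steps=[{"x": 0, "y": -22, "z": 0, "spin": -0.08}, {"x": 0, "y": -38, "z": 0, "spin": -0.14}, {"x": 0, "y": -42, "z": 0, "spin": -0.145}, {"x": 0, "y": -42, "z": 0, "spin": -0.145}, {"x": 0, "y": -42, "z": 0, "spin": -0.145}, {"x": -2, "y": -42, "z": 0, "spin": -0.145}, {"x": -2, "y": -42, "z": 0, "spin": -0.145}, {"x": -2, "y": -42, "z": 0, "spin": -0.145}, {"x": -3, "y": -42, "z": 0, "spin": -0.145}, {"x": -3, "y": -35, "z": 0, "spin": -0.145}, {"x": 0, "y": -25, "z": 0, "spin": -0.12}, {"x": 0, "y": -8, "z": 0, "spin": -0.05}])

```text
time_s: 29.9
position: [0.4401, -0.3615, 0.145]
tcp_rot: [[-0.178, 0.008, 0.984], [-0.984, -0.012, -0.177], [0.01, -1.0, 0.01]]
force: [-0.1, 0.9, 0.4]
opening: 0.998
```

```bash
python3 hold.py 3
```

```text
down [ 0.007 -0.009 -1.   ] 30.05 [ 439.7 -358.1  144.9] [-5.044e+01  3.213e+01  9.557e+01 -3.000e-02  5.167e+01  4.945e+01] qv [ 1.4 -1.   1.6  0.3  0.4 -0.5] pitch 179.37 q4 -0.03 yaw -99.9 open 87.1 F [ 0.3  0.5 -0. ]
```

apply_moves(steps=[{"x": 5, "y": 9, "z": -10, "spin": 0.03}, {"x": 0, "y": 0, "z": -40, "spin": 0}])

```text
time_s: 30.25
position: [0.4474, -0.3491, 0.0971]
tcp_rot: [[-0.136, 0.014, 0.991], [-0.991, -0.015, -0.136], [0.013, -1.0, 0.016]]
force: [0.3, -0.2, -0.6]
opening: 1.001
```

```bash
python3 hold.py 3
```

```text
down [ 0.003 -0.004 -1.   ] 30.4 [ 443.5 -345.6   92.6] [-49.32  36.61  97.94  -0.    45.18  48.58] qv [-0.4 -2.8 -2.9 -0.   0.4  0.2] pitch 179.73 q4 -0.0 yaw -97.9 open 86.9 F [ 0.5  0.8 -0.1]
```

apply_moves(steps=[{"x": 0, "y": 0, "z": -42, "spin": 0}])

```text
time_s: 30.5
position: [0.4475, -0.3486, 0.055]
tcp_rot: [[-0.135, 0.012, 0.991], [-0.991, -0.013, -0.135], [0.012, -1.0, 0.013]]
force: [0.7, -1.3, -0.9]
opening: 1.003
```

```bash
python3 hold.py 3
```

```text
down [-0.001  0.001 -1.   ] 30.65 [ 442.3 -343.2   49.3] [-49.25  40.74  99.08   0.    40.27  48.56] qv [-0.2 -3.7 -2.1 -0.  -0.3  0.1] pitch 180.1 q4 0.0 yaw -97.8 open 87.3 F [ 0.2 -0.2  0.3]
```

apply_moves(steps=[{"x": 2, "y": -2, "z": 0, "spin": 0}], grip=38)

```text
time_s: 30.75
position: [0.445, -0.3454, 0.0511]
tcp_rot: [[-0.135, 0.0, 0.991], [-0.991, 0.0, -0.135], [-0.0, -1.0, 0.0]]
force: [0.1, 0.1, -0.2]
opening: 0.967
```

```bash
python3 hold.py 11
```

```text
down [ 0.    -0.001 -1.   ] 31.3 [ 444.8 -346.1   50.2] [-4.924e+01  4.080e+01  9.861e+01 -2.000e-02  4.056e+01  4.858e+01] qv [-0.1  0.1 -0.1  0.   0.   0. ] pitch 179.97 q4 -0.02 yaw -97.8 open 50.4 F [-0.7 -0.5  5.6]
```

apply_moves(steps=[{"x": 0, "y": 0, "z": 0, "spin": 0}, {"x": 0, "y": 0, "z": 0, "spin": 0}, {"x": 0, "y": 0, "z": 0, "spin": 0.03}, {"x": 0, "y": 0, "z": 0, "spin": 0.1}, {"x": 0, "y": 0, "z": 0, "spin": 0.145}, {"x": 0, "y": 0, "z": 0, "spin": 0.145}, {"x": 0, "y": 0, "z": 0, "spin": 0.145}, {"x": 0, "y": 0, "z": 0, "spin": 0.145}, {"x": 0, "y": 0, "z": 0, "spin": 0.145}, {"x": 0, "y": 0, "z": 0, "spin": 0.145}, {"x": 0, "y": 0, "z": 0, "spin": 0.145}], grip=84)

```text
time_s: 32.4
position: [0.4418, -0.3411, 0.0462]
tcp_rot: [[0.866, -0.011, 0.499], [-0.499, 0.005, 0.866], [-0.012, -1.0, -0.002]]
force: [-0.0, 0.5, 0.4]
opening: 0.966
```

apply_moves(steps=[{"x": 0, "y": 0, "z": 0, "spin": 0.145}, {"x": 0, "y": 0, "z": 0, "spin": 0.145}, {"x": 0, "y": 0, "z": 0, "spin": 0.1}, {"x": 0, "y": 0, "z": 0, "spin": 0.03}])

```text
time_s: 32.8
position: [0.4405, -0.3389, 0.0443]
tcp_rot: [[0.996, -0.016, 0.085], [-0.085, 0.004, 0.996], [-0.017, -1.0, 0.002]]
force: [0.2, -0.0, 0.2]
opening: 0.965
```

```bash
python3 hold.py 2
```

```text
down [-0.016  0.004 -1.   ] 32.9 [ 440.5 -338.9   44.3] [-48.79  41.25  99.19  -0.86  40.36 -43.09] qv [-0.1 -0.  -0.2  0.1 -0.1  1.5] pitch 180.79 q4 -0.86 yaw -5.0 open 83.7 F [ 0.1  0.2 -0.8]
```

apply_moves(steps=[{"x": 4, "y": -7, "z": 3, "spin": -0.06}])

```text
time_s: 33.0
position: [0.4434, -0.3442, 0.0465]
tcp_rot: [[0.989, -0.019, 0.149], [-0.149, 0.008, 0.989], [-0.02, -1.0, 0.005]]
force: [0.2, 0.4, 0.0]
opening: 0.965
```

```bash
python3 hold.py 3
```

```text
down [-0.016  0.004 -1.   ] 33.15 [ 444.7 -346.2   47.2] [-48.99  41.3   97.98  -0.77  41.51 -39.95] qv [ 0.2 -0.   1.1  0.   0.3 -0.6] pitch 180.79 q4 -0.77 yaw -8.5 open 84.1 F [ 0.2  0.5 -0.4]
```

apply_moves(steps=[{"x": 0, "y": 0, "z": 0, "spin": 0}], grip=38)

```text
time_s: 33.25
position: [0.4444, -0.3458, 0.047]
tcp_rot: [[0.989, -0.016, 0.147], [-0.146, 0.005, 0.989], [-0.017, -1.0, 0.003]]
force: [-0.3, -0.1, 0.7]
opening: 0.933
```

```bash
python3 hold.py 11
```

```text
down [-0.015  0.004 -1.   ] 33.8 [ 444.8 -346.2   47.3] [-48.98  41.29  97.98  -0.76  41.5  -39.95] qv [-0.   0.   0.  -0.1  0.   0. ] pitch 180.77 q4 -0.76 yaw -8.5 open 50.7 F [0.2 0.2 0.1]
```

apply_moves(steps=[{"x": 0, "y": 0, "z": 20, "spin": 0}, {"x": 0, "y": 0, "z": 40, "spin": 0}, {"x": 0, "y": 5, "z": 40, "spin": 0}, {"x": 2, "y": 25, "z": 30, "spin": 0}, {"x": 4, "y": 45, "z": 0, "spin": 0}, {"x": 5, "y": 48, "z": 0, "spin": 0}, {"x": 5, "y": 48, "z": 0, "spin": 0}, {"x": 5, "y": 48, "z": 0, "spin": 0}, {"x": 5, "y": 48, "z": 0, "spin": 0}, {"x": 5, "y": 48, "z": 0, "spin": 0}, {"x": 5, "y": 48, "z": 0, "spin": 0}, {"x": 5, "y": 48, "z": 0, "spin": 0}])

```text
time_s: 35.0
position: [0.4827, 0.0725, 0.1794]
tcp_rot: [[0.987, -0.015, 0.161], [-0.161, 0.003, 0.987], [-0.015, -1.0, 0.001]]
force: [0.9, -0.3, -2.0]
opening: 0.581
```

```bash
python3 jj.py
```

```text
down [-0.015  0.003 -1.   ] 35.0 [482.7  72.5 179.4] [ -4.68  24.46 103.91   0.14  52.52   4.48] qv [ 60.1   6.7 -13.8   1.1   5.9  59.3] pitch 180.88 q4 0.14 yaw -9.2 open 50.6 F [ 0.9 -0.3 -2. ]
```

Remaining: dx +44, dy +210.

apply_moves(steps=[{"x": 10, "y": 46, "z": 0, "spin": 0}, {"x": 10, "y": 46, "z": 0, "spin": 0}, {"x": 10, "y": 44, "z": 0, "spin": 0}, {"x": 8, "y": 36, "z": 0, "spin": 0}, {"x": 4, "y": 20, "z": -10, "spin": 0.01}, {"x": 0, "y": 5, "z": -30, "spin": 0}])

```text
time_s: 35.6
position: [0.5251, 0.2854, 0.1405]
tcp_rot: [[0.99, -0.009, 0.142], [-0.142, 0.006, 0.99], [-0.009, -1.0, 0.005]]
force: [-0.0, 0.1, -2.0]
opening: 0.584
```

```bash
python3 hold.py 3
```

```text
down [-0.023  0.001 -1.   ] 35.75 [520.1 281.4 136.6] [17.37 34.93 91.02  0.54 55.29 25.31] qv [-1.4 -2.4 -1.4 -0.3  0.  -0. ] pitch 181.23 q4 0.54 yaw -8.3 open 50.8 F [ 0.4 -1.3 -0.8]
```

apply_moves(steps=[{"x": 2, "y": 1, "z": -50, "spin": 0}, {"x": 0, "y": 0, "z": -5, "spin": 0}])

```text
time_s: 35.95
position: [0.5229, 0.2812, 0.0836]
tcp_rot: [[0.989, -0.023, 0.144], [-0.144, 0.0, 0.99], [-0.022, -1.0, -0.003]]
force: [-2.3, -0.4, -3.0]
opening: 0.579
```

```bash
python3 hold.py 3
```

```text
down [-0.006  0.006 -1.   ] 36.1 [529.1 283.3  91.3] [17.3  38.93 92.03  0.56 49.26 25.25] qv [ 0.2 -2.  -0.8  0.1 -0.2  0. ] pitch 180.21 q4 0.56 yaw -8.3 open 50.6 F [ 0.6  1.  -0.9]
```

apply_moves(steps=[{"x": -2, "y": 0, "z": -32, "spin": 0}])

```text
time_s: 36.2
position: [0.533, 0.2847, 0.0659]
tcp_rot: [[0.989, 0.009, 0.145], [-0.145, 0.011, 0.989], [0.008, -1.0, 0.012]]
force: [1.1, 0.3, -2.0]
opening: 0.583
```

```bash
python3 hold.py 3
```

```text
down [-0.006  0.006 -1.   ] 36.35 [527.  282.9  61. ] [17.32 41.48 93.1   0.59 45.62 25.25] qv [ 0.2 -1.2 -1.3  0.2 -0.3 -0.1] pitch 180.21 q4 0.59 yaw -8.3 open 50.7 F [-0.1 -0.6 -1.3]
```

apply_moves(steps=[{"x": 0, "y": 0, "z": -7, "spin": 0}])

```text
time_s: 36.45
position: [0.529, 0.2834, 0.0571]
tcp_rot: [[0.989, -0.0, 0.145], [-0.145, 0.008, 0.989], [-0.001, -1.0, 0.008]]
force: [0.0, 0.3, -1.2]
opening: 0.582
```

```bash
python3 hold.py 2
```

```text
down [-0.003  0.007 -1.   ] 36.55 [527.8 283.1  55.6] [17.31 41.98 93.2   0.6  44.89 25.24] qv [0.2 0.3 0.1 0.1 0.3 0. ] pitch 180.07 q4 0.6 yaw -8.3 open 50.5 F [-0.2 -0.1 -1.1]
```

apply_moves(steps=[{"x": 0, "y": 0, "z": -7, "spin": 0}])

```text
time_s: 36.65
position: [0.5291, 0.2835, 0.0503]
tcp_rot: [[0.989, 0.0, 0.145], [-0.145, 0.008, 0.989], [-0.001, -1.0, 0.008]]
force: [0.7, 0.3, -1.2]
opening: 0.581
```

```bash
python3 hold.py 1
```

```text
down [-0.002  0.007 -1.   ] 36.7 [528.3 283.2  48.8] [17.31 42.6  93.32  0.6  44.06 25.23] qv [ 0.   0.5  0.6 -0.1  1.5 -0.1] pitch 179.98 q4 0.6 yaw -8.4 open 50.9 F [-0.1 -0.  -2.6]
```

apply_moves(steps=[{"x": 0, "y": 0, "z": -3, "spin": 0}])

```text
time_s: 36.8
position: [0.5288, 0.2834, 0.0468]
tcp_rot: [[0.989, -0.001, 0.146], [-0.146, 0.008, 0.989], [-0.002, -1.0, 0.007]]
force: [-5.1, -1.6, 25.1]
opening: 0.581
```

```bash
python3 hold.py 1
```

```text
down [-0.001  0.007 -1.   ] 36.85 [528.7 283.4  47. ] [17.31 42.78 93.32  0.61 43.84 25.23] qv [-0.  -0.1  0.2 -0.1 -0.3  0. ] pitch 179.94 q4 0.61 yaw -8.4 open 50.5 F [ 0.1 -0.6  4.5]
```

apply_moves(steps=[{"x": 0, "y": 0, "z": 0, "spin": 0}, {"x": 0, "y": 0, "z": 0, "spin": 0}, {"x": 0, "y": 0, "z": 0, "spin": 0}, {"x": 0, "y": 0, "z": 20, "spin": 0}, {"x": 0, "y": 0, "z": 40, "spin": 0}, {"x": 0, "y": 0, "z": 40, "spin": 0}, {"x": -3, "y": -10, "z": 20, "spin": 0}, {"x": -6, "y": -35, "z": 0, "spin": -0.1}, {"x": -9, "y": -45, "z": 0, "spin": -0.145}, {"x": -9, "y": -46, "z": 0, "spin": -0.145}, {"x": -9, "y": -46, "z": 0, "spin": -0.145}, {"x": -9, "y": -46, "z": 0, "spin": -0.145}], grip=87)

```text
time_s: 38.05
position: [0.4855, 0.0547, 0.1726]
tcp_rot: [[0.667, 0.016, 0.745], [-0.745, 0.004, 0.667], [0.007, -1.0, 0.015]]
force: [0.7, 0.0, 0.4]
opening: 1.001
```

```bash
python3 jj.py
```

```text
down [ 0.016  0.004 -1.   ] 38.05 [485.5  54.7 172.6] [ -6.93  24.52 105.46   0.48  49.16  40.89] qv [-56.9 -11.2  22.2  -0.6 -13.2  29.4] pitch 179.14 q4 0.48 yaw -48.1 open 87.1 F [0.7 0.  0.4]
```

apply_moves(steps=[{"x": -8, "y": -46, "z": 0, "spin": -0.145}, {"x": -8, "y": -46, "z": 0, "spin": -0.145}, {"x": -8, "y": -44, "z": -5, "spin": -0.145}, {"x": -6, "y": -38, "z": -10, "spin": -0.145}, {"x": -3, "y": -22, "z": -10, "spin": -0.145}, {"x": 0, "y": -8, "z": -10, "spin": -0.1}, {"x": 0, "y": 0, "z": -10, "spin": 0}])

```text
time_s: 38.75
position: [0.4519, -0.1652, 0.1286]
tcp_rot: [[-0.134, 0.022, 0.991], [-0.991, -0.017, -0.133], [0.014, -1.0, 0.024]]
force: [0.7, 0.1, -0.1]
opening: 1.001
```

```bash
python3 hold.py 3
```

```text
down [ 0.019 -0.015 -1.   ] 38.9 [ 450.9 -162.5  128.3] [-33.13  28.34 109.21  -0.2   41.08  64.43] qv [ 0.8 -1.  -0.4  0.1  0.4  0.5] pitch 178.64 q4 -0.2 yaw -97.4 open 87.2 F [0.5 1.4 0.4]
```

apply_moves(steps=[{"x": 0, "y": 0, "z": 40, "spin": 0}, {"x": 0, "y": 0, "z": 0, "spin": 0}])

```text
time_s: 39.1
position: [0.4508, -0.1604, 0.1685]
tcp_rot: [[-0.123, 0.016, 0.992], [-0.992, -0.013, -0.123], [0.011, -1.0, 0.018]]
force: [0.9, 0.1, 0.7]
opening: 1.0
```

```bash
python3 hold.py 3
```

```text
down [ 0.009 -0.008 -1.   ] 39.25 [ 447.8 -158.8  165.1] [-32.96  24.48 107.49  -0.16  47.36  64.28] qv [-0.4  0.9  0.4 -0.1 -0.2  0.2] pitch 179.33 q4 -0.16 yaw -97.1 open 86.8 F [-0.1  0.2  0.1]
```

apply_moves(steps=[{"x": -1, "y": 0, "z": -50, "spin": 0}])

```text
time_s: 39.35
position: [0.4516, -0.161, 0.1189]
tcp_rot: [[-0.122, 0.022, 0.992], [-0.992, -0.016, -0.122], [0.014, -1.0, 0.024]]
force: [2.6, -0.5, -1.0]
opening: 1.002
```

```bash
python3 hold.py 3
```

```text
down [-0.    -0.002 -1.   ] 39.5 [ 443.9 -156.5  112.2] [-32.99  29.99 110.17  -0.18  39.78  64.22] qv [-0.1 -4.8 -2.6  0.   0.4  0.2] pitch 179.94 q4 -0.18 yaw -97.1 open 86.6 F [ 0.2 -0.3  0. ]
```

Tilt nulled. Descend and make the first grip.

apply_moves(steps=[{"x": 0, "y": -4, "z": -45, "spin": 0}, {"x": -1, "y": 0, "z": -27, "spin": -0.02}])

```text
time_s: 39.7
position: [0.4472, -0.1626, 0.044]
tcp_rot: [[-0.142, 0.011, 0.99], [-0.99, -0.01, -0.141], [0.008, -1.0, 0.012]]
force: [-0.5, 0.2, -0.6]
opening: 1.001
```

```bash
python3 hold.py 3
```

```text
down [ 0.009 -0.009 -1.   ] 39.85 [ 446.9 -162.3   44.6] [-33.38  37.9  112.01  -0.25  29.38  64.93] qv [ 0.1 -2.5 -0.7 -0.   0.3 -0.1] pitch 179.29 q4 -0.25 yaw -98.1 open 86.9 F [ 0.1  0.2 -0.1]
```

apply_moves(steps=[{"x": 0, "y": 0, "z": -6, "spin": 0}], grip=48)

```text
time_s: 39.95
position: [0.4483, -0.1631, 0.0408]
tcp_rot: [[-0.14, 0.013, 0.99], [-0.99, -0.011, -0.14], [0.009, -1.0, 0.014]]
force: [0.5, -1.4, -0.4]
opening: 0.963
```

```bash
python3 hold.py 8
```

```text
down [ 0.01  -0.009 -1.   ] 40.35 [ 447.3 -162.5   39.5] [-33.37  38.52 112.11  -0.24  28.58  64.93] qv [-0.   0.1 -0.   0.   0.1 -0. ] pitch 179.21 q4 -0.24 yaw -98.1 open 61.2 F [0.3 1.  6.1]
```

apply_moves(steps=[{"x": 0, "y": 0, "z": 0, "spin": 0}, {"x": 0, "y": 0, "z": 0, "spin": 0}, {"x": 0, "y": 0, "z": 0, "spin": 0.05}, {"x": 0, "y": 0, "z": 0, "spin": 0.14}, {"x": 0, "y": 0, "z": 0, "spin": 0.148}, {"x": 0, "y": 0, "z": 0, "spin": 0.148}, {"x": 0, "y": 0, "z": 0, "spin": 0.148}, {"x": 0, "y": 0, "z": 0, "spin": 0.148}, {"x": 0, "y": 0, "z": 0, "spin": 0.148}, {"x": 0, "y": 0, "z": 0, "spin": 0.148}, {"x": 0, "y": 0, "z": 0, "spin": 0.148}, {"x": 0, "y": 0, "z": 0, "spin": 0.148}], grip=86)

```text
time_s: 41.55
position: [0.4469, -0.1625, 0.0391]
tcp_rot: [[0.951, 0.01, 0.309], [-0.309, 0.009, 0.951], [0.006, -1.0, 0.012]]
force: [-0.1, -0.3, 0.2]
opening: 0.986
```

apply_moves(steps=[{"x": 0, "y": 0, "z": 0, "spin": 0.1}, {"x": 0, "y": 0, "z": 0, "spin": 0.05}])

```text
time_s: 41.75
position: [0.4468, -0.1626, 0.0389]
tcp_rot: [[0.988, 0.008, 0.155], [-0.156, 0.011, 0.988], [0.006, -1.0, 0.012]]
force: [-0.8, 0.7, -0.9]
opening: 0.987
```

```bash
python3 hold.py 2
```

```text
down [ 0.008  0.011 -1.   ] 41.85 [ 446.7 -162.5   38.8] [-33.99  38.66 111.8    1.56  29.53 -26.21] qv [ 0.1 -0.2  0.2  0.  -0.   2.5] pitch 179.99 q4 1.56 yaw -9.1 open 86.3 F [-0.7  0.6 -0.1]
```

apply_moves(steps=[{"x": 0, "y": 0, "z": 0, "spin": 0}], grip=48)

```text
time_s: 41.95
position: [0.4467, -0.1625, 0.0388]
tcp_rot: [[0.987, 0.008, 0.16], [-0.16, 0.011, 0.987], [0.006, -1.0, 0.012]]
force: [-0.5, -0.1, 0.6]
opening: 0.957
```

```bash
python3 hold.py 8
```

```text
down [ 0.007  0.011 -1.   ] 42.35 [ 446.4 -162.4   38.8] [-33.99  38.66 111.82   1.55  29.56 -26.2 ] qv [ 0.1  0.   0.1 -0.  -0.1 -0.1] pitch 180.04 q4 1.55 yaw -9.1 open 61.4 F [-0.1 -1.  -0.5]
```

```bash
python3 - <<'E'
from rig import imaging
import cv2, numpy as np
for n,(r0,r1,c0,c1) in {"top":(170,260,90,210),"side":(110,220,230,330)}.items():
    b=imaging.capture(n)[:,:,::-1]; cv2.imwrite(f"pics/m_{n}.png",b)
    cv2.imwrite(f"pics/mc_{n}.png",cv2.resize(b[r0:r1,c0:c1],None,fx=6,fy=6,interpolation=3) if n=="top" else cv2.resize(b[r0:r1,c0:c1],None,fx=5,fy=5,interpolation=3))
E
```

```text
(no output)
```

View pics/mc_top.png

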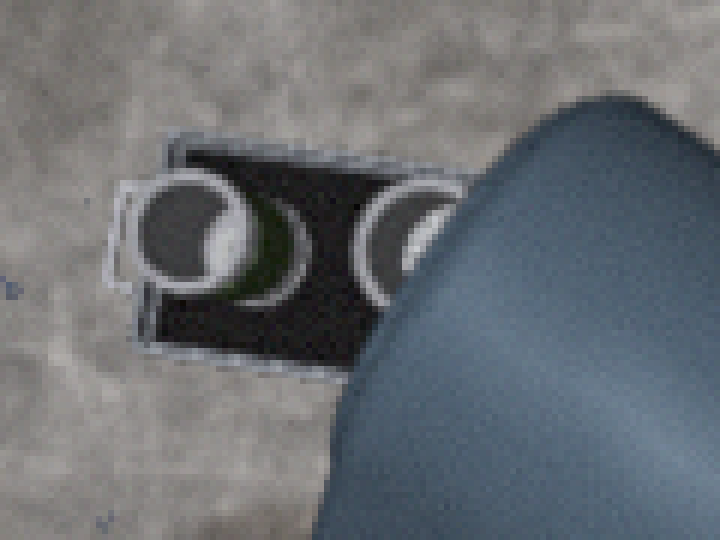

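View pics/mc_side.png

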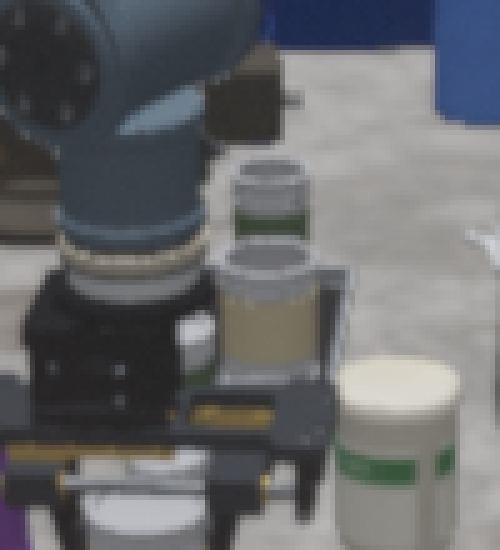

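```bash
python3 - <<'E'
from h import *
for nm,x,y,r,h in[("n",.5287,.2834,.027,.1),("w",.5147,.1882,.032,.08),("w0",.5147,.1868,.032,.08)]:
    q=(proj("top",cyl(x,y,[(r,h)]))-[90,170]+.5)*6-.5
    print(nm,q.min(0).round(1),q.max(0).round(1))
E
```

```text
n [124.7 170. ] [246.4 293.1]
w [340.3 194.5] [484.  338.9]
w0 [343.4 194.5] [487.1 338.9]
```

```bash
cat > rim.py <<'E'
from h import *
from scipy.ndimage import map_coordinates
def rimfit(gray,n,x0,ro,ri,h,angs,rng=.012):
    best=None
    def sc(v):
        s=0
        for r,w in[(ri+.0012,1),((ro+ri)/2,1),(ro-.0012,1),(ro+.003,-1.5),(ri-.003,-1.5)]:
            q=proj(n,np.c_[v[0]+r*np.cos(angs),v[1]+r*np.sin(angs),np.full(len(angs),h)])
            s+=w*map_coordinates(gray,[q[:,1],q[:,0]],order=1).mean()
        return -s
    g=[(sc((x0[0]+a,x0[1]+b)),a,b) for a in np.arange(-rng,rng+.0001,.002) for b in np.arange(-rng,rng+.0001,.002)]
    _,a,b=min(g)
    r=minimize(sc,[x0[0]+a,x0[1]+b],method="Nelder-Mead",options=dict(initial_simplex=[[x0[0]+a,x0[1]+b],[x0[0]+a+.001,x0[1]+b],[x0[0]+a,x0[1]+b+.001]],xatol=5e-5))
    return r.x,-r.fun
E
python3 - <<'E'
from rim import *
g=cv2.cvtColor(cv2.imread("pics/m_top.png"),cv2.COLOR_BGR2GRAY).astype(float)
full=np.linspace(0,2*np.pi,90)
# image left=+y, up=+x ; visible arc of wide: world angles (about +y) from ~50 to 140 deg..
vis=np.radians(np.linspace(35,145,50))
print("n full",rimfit(g,"top",(.5287,.2834),.027,.022,.1,full))
print("n arc",rimfit(g,"top",(.5287,.2834),.027,.022,.1,vis))
print("w arc",rimfit(g,"top",(.5147,.1882),.032,.027,.08,vis))
E
```

```text
n full (array([0.52897826, 0.28293807]), np.float64(189.99547825666053))
n arc (array([0.52904379, 0.28269782]), np.float64(149.8536716742427))
w arc (array([0.52223837, 0.18241711]), np.float64(268.32141760349214))
```

```bash
python3 - <<'E'
from rim import *
g=cv2.cvtColor(cv2.imread("pics/m_side.png"),cv2.COLOR_BGR2GRAY).astype(float)
full=np.linspace(0,2*np.pi,90)
print("n",rimfit(g,"side",(.5287,.2834),.027,.022,.1,full))
print("w",rimfit(g,"side",(.5200,.1840),.032,.027,.08,full))
a=cv2.imread("pics/m_side.png"); t=cv2.imread("pics/m_top.png")
def draw(im,n,x,y,r,h,c,s,o):
    q=(proj(n,cyl(x,y,[(r,h)]))-o+.5)*s
    cv2.polylines(im,[q.round().astype(np.int32)],True,c,1)
A=cv2.resize(a[130:220,250:320],None,fx=6,fy=6,interpolation=3); T=cv2.resize(t[180:240,90:180],None,fx=6,fy=6,interpolation=3)
for im,n,o in((A,"side",[250,130]),(T,"top",[90,180])):
    draw(im,n,.529,.2829,.027,.1,(0,255,0),6,o); draw(im,n,.5222,.1824,.032,.08,(0,0,255),6,o); draw(im,n,.5222,.1824,.027,.08,(0,0,255),6,o)
cv2.imwrite("pics/ovA.png",A);cv2.imwrite("pics/ovT.png",T)
E
```

```text
n (array([0.52960658, 0.2740595 ]), np.float64(29.940036607650427))
w (array([0.52220439, 0.17314216]), np.float64(39.78366759673813))
```

View pics/ovA.png

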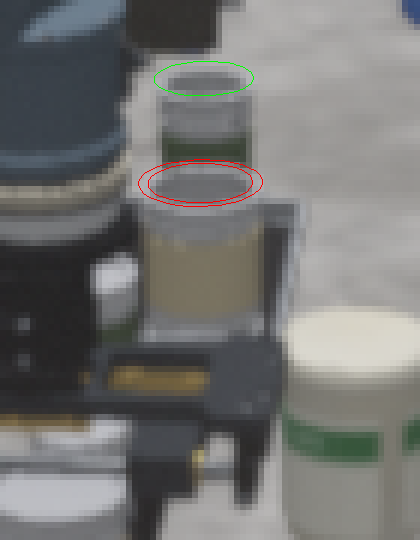

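View pics/ovT.png

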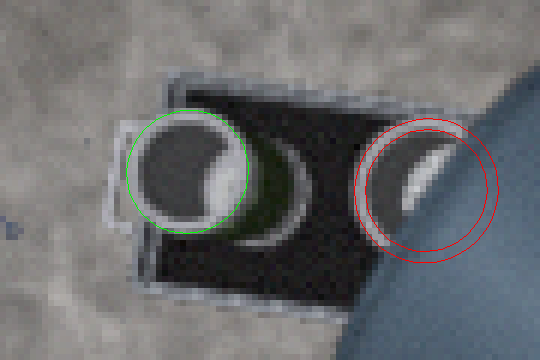

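apply_moves(steps=[{"x": 0, "y": 0, "z": 20, "spin": 0}, {"x": 0, "y": 0, "z": 42, "spin": 0}, {"x": 0, "y": 0, "z": 42, "spin": 0}, {"x": 3, "y": 20, "z": 25, "spin": 0}, {"x": 9, "y": 42, "z": 0, "spin": 0}, {"x": 10, "y": 47, "z": 0, "spin": 0}, {"x": 10, "y": 47, "z": 0, "spin": 0}, {"x": 10, "y": 47, "z": 0, "spin": 0}, {"x": 10, "y": 47, "z": 0, "spin": 0}, {"x": 10, "y": 42, "z": 0, "spin": 0}, {"x": 7, "y": 28, "z": 0, "spin": 0}, {"x": 3, "y": 12, "z": 0, "spin": 0}])

```text
time_s: 43.65
position: [0.5212, 0.1797, 0.1724]
tcp_rot: [[0.986, 0.016, 0.168], [-0.168, 0.01, 0.986], [0.014, -1.0, 0.013]]
force: [-1.0, -0.9, -0.6]
opening: 0.705
```

```bash
python3 hold.py 3
```

```text
down [ 0.015  0.009 -1.   ] 43.8 [520.6 177.  172.2] [ 6.91 28.59 97.02  0.52 53.49 16.37] qv [-2.1 -0.4  1.1 -0.3  0.3 -0.1] pitch 179.1 q4 0.52 yaw -9.8 open 60.9 F [-0.1 -0.1 -2.6]
```

apply_moves(steps=[{"x": 1, "y": 5, "z": -32, "spin": 0.01}])

```text
time_s: 43.9
position: [0.5248, 0.181, 0.1432]
tcp_rot: [[0.987, 0.024, 0.16], [-0.161, 0.01, 0.987], [0.022, -1.0, 0.013]]
force: [0.7, -0.5, -2.6]
opening: 0.703
```

```bash
python3 hold.py 4
```

```text
down [ 0.012  0.008 -1.   ] 44.1 [520.7 180.5 139.8] [ 7.28 31.52 98.23  0.52 49.52 16.25] qv [ 0.3 -1.4 -1.6  0.1 -0.5  0.1] pitch 179.27 q4 0.52 yaw -9.3 open 60.8 F [-0.5 -0.3 -2. ]
```

apply_moves(steps=[{"x": 0, "y": 2, "z": -14, "spin": 0}])

```text
time_s: 44.2
position: [0.523, 0.1817, 0.1278]
tcp_rot: [[0.986, 0.018, 0.163], [-0.163, 0.009, 0.987], [0.016, -1.0, 0.012]]
force: [0.9, -0.7, -1.1]
opening: 0.703
```

```bash
python3 hold.py 4
```

```text
down [ 0.011  0.008 -1.   ] 44.4 [520.6 182.1 125.8] [ 7.45 32.81 98.73  0.52 47.76 16.44] qv [ 0.3 -0.3 -0.7 -0.  -0.2 -0. ] pitch 179.29 q4 0.52 yaw -9.3 open 61.3 F [ 0.4  0.3 -1.9]
```

apply_moves(steps=[{"x": 1, "y": 0, "z": -4, "spin": 0}])

```text
time_s: 44.5
position: [0.5222, 0.1821, 0.1225]
tcp_rot: [[0.987, 0.013, 0.162], [-0.162, 0.009, 0.987], [0.012, -1.0, 0.011]]
force: [-0.2, 0.1, -1.1]
opening: 0.704
```

```bash
python3 hold.py 2; python3 - <<'E'
from rig import imaging
import cv2
b=imaging.capture("side")[:,:,::-1]; cv2.imwrite("pics/w1.png",cv2.resize(b[110:220,230:330],None,fx=5,fy=5,interpolation=3))
E
```

```text
down [ 0.012  0.008 -1.   ] 44.6 [521.7 182.  121.8] [ 7.43 33.24 98.74  0.52 47.31 16.42] qv [ 0.2 -0.3  0.   0.1  0.5  0.1] pitch 179.29 q4 0.52 yaw -9.3 open 61.0 F [ 0.7 -0.6 -1.2]
```

View pics/w1.png

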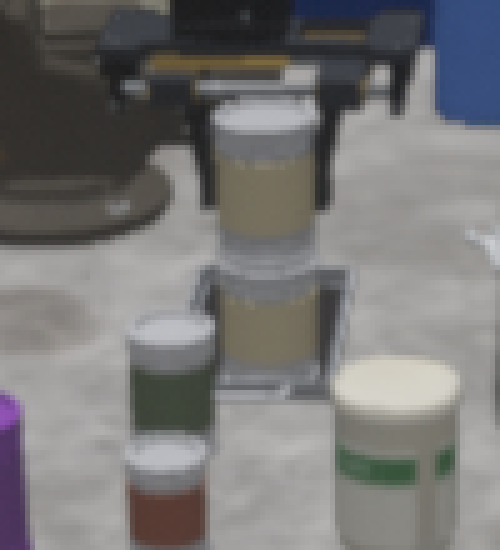

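apply_moves(steps=[{"x": 0, "y": 0, "z": -3, "spin": 0}])

```text
time_s: 44.75
position: [0.5221, 0.1822, 0.1192]
tcp_rot: [[0.987, 0.013, 0.162], [-0.162, 0.008, 0.987], [0.011, -1.0, 0.01]]
force: [0.6, 0.2, -1.8]
opening: 0.703
```

```bash
python3 hold.py 2
```

```text
down [ 0.012  0.008 -1.   ] 44.85 [522.1 182.2 119. ] [ 7.44 33.5  98.82  0.53 46.91 16.41] qv [-0.  -0.   0.1 -0.1  0.1  0.1] pitch 179.23 q4 0.53 yaw -9.3 open 61.4 F [-0.3  0.3 -0.9]
```

apply_moves(steps=[{"x": 0, "y": 0, "z": -2, "spin": 0}])

```text
time_s: 44.95
position: [0.5222, 0.1823, 0.1186]
tcp_rot: [[0.987, 0.012, 0.162], [-0.162, 0.009, 0.987], [0.011, -1.0, 0.01]]
force: [-3.8, -1.6, 23.5]
opening: 0.703
```

```bash
python3 hold.py 1
```

```text
down [ 0.012  0.008 -1.   ] 45.0 [522.2 182.3 118.8] [ 7.45 33.52 98.82  0.53 46.89 16.4 ] qv [-0.  -0.   0.2 -0.2 -0.5  0.2] pitch 179.23 q4 0.53 yaw -9.3 open 60.6 F [-1.7 -0.5 10.7]
```

apply_moves(steps=[{"x": 0, "y": 0, "z": 0, "spin": 0}], grip=87)

```text
time_s: 45.1
position: [0.5224, 0.1823, 0.1196]
tcp_rot: [[0.987, 0.014, 0.162], [-0.162, 0.009, 0.987], [0.012, -1.0, 0.011]]
force: [0.7, -1.1, 0.2]
opening: 0.737
```

```bash
python3 hold.py 7;  python3 - <<'E'
from rig import imaging
import cv2
b=imaging.capture("side")[:,:,::-1]; cv2.imwrite("pics/w2.png",cv2.resize(b[110:220,230:330],None,fx=5,fy=5,interpolation=3))
E
```

```text
down [ 0.012  0.008 -1.   ] 45.45 [522.1 182.3 118.5] [ 7.45 33.55 98.83  0.53 46.88 16.41] qv [ 0.1  0.  -0.1  0.   0.  -0.1] pitch 179.25 q4 0.53 yaw -9.3 open 84.6 F [ 0.7  0.1 -1.2]
```

View pics/w2.png

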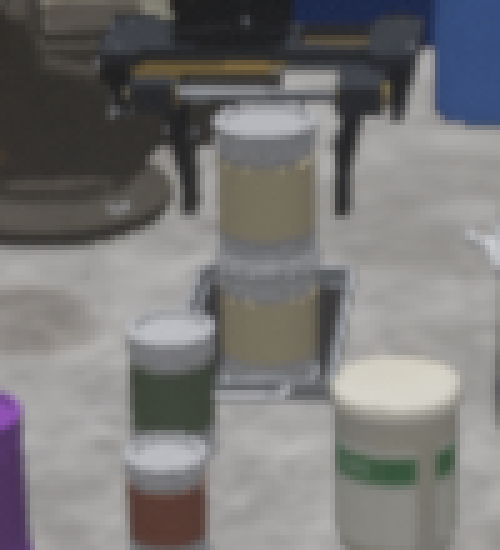

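apply_moves(steps=[{"x": 0, "y": 0, "z": 8, "spin": 0}, {"x": 1, "y": 0, "z": 25, "spin": 0}, {"x": 1, "y": 0, "z": 40, "spin": 0}, {"x": -6, "y": -10, "z": 10, "spin": 0}, {"x": -14, "y": -24, "z": 0, "spin": -0.1}, {"x": -18, "y": -32, "z": 0, "spin": -0.14}, {"x": -14, "y": -26, "z": -5, "spin": -0.145}, {"x": -8, "y": -12, "z": -15, "spin": -0.145}, {"x": -3, "y": -3, "z": -25, "spin": -0.145}, {"x": 0, "y": 0, "z": -30, "spin": -0.145}, {"x": 0, "y": 0, "z": -15, "spin": -0.06}])

```text
time_s: 46.6
position: [0.4576, 0.0697, 0.1167]
tcp_rot: [[0.478, 0.021, 0.878], [-0.878, -0.01, 0.478], [0.019, -1.0, 0.014]]
force: [0.1, -0.9, 0.8]
opening: 0.998
```

```bash
python3 hold.py 2; python3 - <<'E'
from rig import imaging
import cv2
b=imaging.capture("side")[:,:,::-1]; cv2.imwrite("pics/w3.png",cv2.resize(b[110:240,220:340],None,fx=4.5,fy=4.5,interpolation=3))
E
```

```text
down [ 0.019 -0.009 -1.   ] 46.7 [457.2  69.9 116.5] [ -4.9   28.86 111.82  -0.72  38.22  56.85] qv [ 0.4 -2.3 -2.1  0.2  1.7 -3. ] pitch 178.89 q4 -0.72 yaw -61.2 open 86.8 F [-1.2  0.  -0.3]
```

View pics/w3.png

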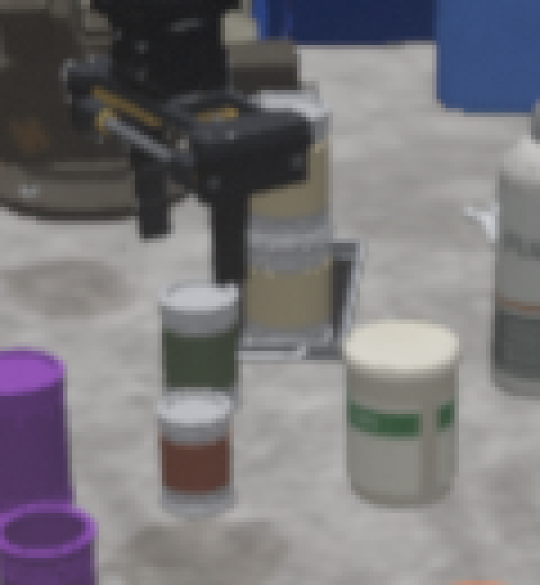

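```bash
python3 - <<'E'
from h import *
for x in(.459,.453,.465):
    q=(proj("side",cyl(x,.075,[(.025,.08)]))-[220,110]+.5)*4.5; print(x,q.min(0).round(0),q.max(0).round(0))
    q=(proj("side",cyl(x,.080,[(.025,.08)]))-[220,110]+.5)*4.5; print(x,"y80",q.min(0).round(0),q.max(0).round(0))
E
```

```text
0.459 [156. 277.] [233. 308.]
0.459 y80 [156. 274.] [233. 305.]
0.453 [147. 277.] [224. 308.]
0.453 y80 [147. 274.] [224. 305.]
0.465 [165. 277.] [243. 308.]
0.465 y80 [165. 274.] [242. 305.]
```

apply_moves(steps=[{"x": 2, "y": 1, "z": -45, "spin": 0}])

```text
time_s: 46.85
position: [0.4654, 0.0707, 0.0765]
tcp_rot: [[0.484, 0.035, 0.874], [-0.874, -0.011, 0.485], [0.027, -0.999, 0.026]]
force: [-0.0, -0.8, -0.2]
opening: 0.999
```

```bash
python3 hold.py 3
```

```text
down [ 0.015 -0.009 -1.   ] 47.0 [458.5  71.1  71.1] [ -4.73  34.31 113.07  -0.85  31.73  57.02] qv [ 0.3 -4.9 -1.1 -0.1  0.3  0.3] pitch 179.11 q4 -0.85 yaw -61.0 open 87.1 F [ 0.7 -0.8  0.1]
```

apply_moves(steps=[{"x": 0, "y": 0, "z": -30, "spin": 0}])

```text
time_s: 47.1
position: [0.462, 0.071, 0.0445]
tcp_rot: [[0.485, 0.024, 0.874], [-0.874, -0.01, 0.486], [0.02, -1.0, 0.016]]
force: [1.3, -0.0, 0.6]
opening: 1.001
```

```bash
python3 hold.py 3
```

```text
down [ 0.015 -0.009 -1.   ] 47.25 [458.5  71.2  42.4] [ -4.72  37.83 113.79  -0.97  27.49  57.12] qv [ 0.1 -2.  -0.4  0.  -0.1  0.2] pitch 179.11 q4 -0.97 yaw -61.0 open 87.4 F [-0.3  0.5  0.5]
```

apply_moves(steps=[{"x": 1, "y": 0, "z": -8, "spin": 0}], grip=38)

```text
time_s: 47.35
position: [0.461, 0.0712, 0.037]
tcp_rot: [[0.485, 0.02, 0.874], [-0.874, -0.009, 0.486], [0.018, -1.0, 0.013]]
force: [-0.7, 0.5, 0.8]
opening: 0.965
```

```bash
python3 hold.py 11
```

```text
down [ 0.015 -0.009 -1.   ] 47.9 [459.3  71.4  34.8] [ -4.69  38.79 113.82  -0.96  26.52  57.17] qv [ 0.  -0.  -0.1  0.  -0.  -0. ] pitch 179.12 q4 -0.96 yaw -61.0 open 50.8 F [-0.8  1.6  7.2]
```

apply_moves(steps=[{"x": 0, "y": 0, "z": 0, "spin": 0}, {"x": 0, "y": 0, "z": 0, "spin": 0}, {"x": 0, "y": 0, "z": 0, "spin": 0}, {"x": 0, "y": 0, "z": 0, "spin": 0.08}, {"x": 0, "y": 0, "z": 0, "spin": 0.145}, {"x": 0, "y": 0, "z": 0, "spin": 0.145}, {"x": 0, "y": 0, "z": 0, "spin": 0.145}, {"x": 0, "y": 0, "z": 0, "spin": 0.145}, {"x": 0, "y": 0, "z": 0, "spin": 0.145}, {"x": 0, "y": 0, "z": 0, "spin": 0.1}], grip=84)

```text
time_s: 48.9
position: [0.4604, 0.0707, 0.034]
tcp_rot: [[0.992, 0.017, 0.126], [-0.126, 0.007, 0.992], [0.016, -1.0, 0.009]]
force: [-0.8, 0.7, 0.6]
opening: 0.965
```

```bash
python3 hold.py 2
```

```text
down [ 0.017  0.007 -1.   ] 49.0 [460.4  70.7  34. ] [ -5.38  38.89 113.88   1.11  26.3    1.16] qv [ 0.2  0.  -0.  -0.1 -0.   4.7] pitch 179.08 q4 1.11 yaw -7.5 open 84.2 F [-0.5 -0.7  0.1]
```

apply_moves(steps=[{"x": 0, "y": 0, "z": 0, "spin": 0}], grip=38)

```text
time_s: 49.1
position: [0.4605, 0.0707, 0.0339]
tcp_rot: [[0.991, 0.017, 0.133], [-0.133, 0.007, 0.991], [0.016, -1.0, 0.009]]
force: [0.9, 0.2, 0.4]
opening: 0.932
```

```bash
python3 hold.py 11
```

```text
down [ 0.018  0.007 -1.   ] 49.65 [460.8  70.7  34. ] [ -5.38  38.88 113.86   1.12  26.28   1.17] qv [-0.  -0.   0.1 -0.   0.  -0.1] pitch 179.02 q4 1.12 yaw -7.6 open 50.0 F [ 1.6 -0.3  0.3]
```

apply_moves(steps=[{"x": 0, "y": 0, "z": 15, "spin": 0}, {"x": 0, "y": 0, "z": 40, "spin": 0}, {"x": 0, "y": 0, "z": 44, "spin": 0}, {"x": 0, "y": 0, "z": 44, "spin": 0}, {"x": 0, "y": 0, "z": 38, "spin": 0}, {"x": 0, "y": 0, "z": 15, "spin": 0}])

```text
time_s: 50.25
position: [0.4545, 0.071, 0.233]
tcp_rot: [[0.991, 0.003, 0.132], [-0.132, 0.008, 0.991], [0.001, -1.0, 0.008]]
force: [-0.1, -0.2, -1.2]
opening: 0.571
```

```bash
python3 hold.py 2
```

```text
down [ 0.003  0.008 -1.   ] 50.35 [454.6  71.  232. ] [ -5.4   17.36 104.99   0.56  57.54   1.89] qv [-0.2  3.4  3.2 -0.  -2.1 -0.1] pitch 179.88 q4 0.56 yaw -7.6 open 50.1 F [-0.3 -0.3 -1.9]
```

Level. Travel dx +74, dy +212 at this height.

apply_moves(steps=[{"x": 6, "y": 18, "z": 0, "spin": 0}, {"x": 14, "y": 40, "z": 0, "spin": 0}, {"x": 15, "y": 44, "z": 0, "spin": 0}, {"x": 15, "y": 42, "z": 0, "spin": 0}, {"x": 12, "y": 34, "z": 0, "spin": 0}, {"x": 7, "y": 20, "z": 0, "spin": 0}, {"x": 3, "y": 8, "z": 0, "spin": 0}])

```text
time_s: 51.05
position: [0.5198, 0.2816, 0.2182]
tcp_rot: [[0.99, -0.021, 0.138], [-0.138, 0.002, 0.99], [-0.021, -1.0, -0.001]]
force: [0.2, -1.0, -1.2]
opening: 0.574
```

```bash
python3 hold.py 3
```

```text
down [-0.022  0.001 -1.   ] 51.2 [519.3 279.4 219. ] [17.22 28.68 87.2   0.46 65.28 25.03] qv [-1.4 -1.5  0.5 -0.2  0.2  0. ] pitch 181.17 q4 0.46 yaw -8.0 open 49.7 F [-0.7 -0.4 -1.2]
```

apply_moves(steps=[{"x": 2, "y": 3, "z": -50, "spin": 0}, {"x": 0, "y": 0, "z": 0, "spin": 0}])

```text
time_s: 51.4
position: [0.5203, 0.2794, 0.1686]
tcp_rot: [[0.99, -0.025, 0.141], [-0.141, -0.001, 0.99], [-0.025, -1.0, -0.005]]
force: [-1.8, -0.5, -1.2]
opening: 0.573
```

```bash
python3 hold.py 4
```

```text
down [-0.004  0.006 -1.   ] 51.6 [527.3 282.1 178.5] [17.26 31.75 88.97  0.44 59.38 25.15] qv [ 0.4 -0.9 -0.4 -0.  -0.2  0.1] pitch 180.1 q4 0.44 yaw -8.1 open 49.5 F [ 0.4 -0.3 -1.3]
```

apply_moves(steps=[{"x": 1, "y": 1, "z": -28, "spin": 0}])

```text
time_s: 51.7
position: [0.5326, 0.284, 0.1566]
tcp_rot: [[0.99, 0.009, 0.142], [-0.142, 0.01, 0.99], [0.008, -1.0, 0.011]]
force: [1.3, 0.8, -2.3]
opening: 0.57
```

```bash
python3 hold.py 4
```

```text
down [-0.002  0.006 -1.   ] 51.9 [528.7 283.  152.4] [17.3  33.81 90.03  0.46 56.16 25.18] qv [ 0.3 -0.4 -0.8 -0.1 -0.5  0.1] pitch 180.0 q4 0.46 yaw -8.1 open 50.1 F [ 0.2  0.1 -1.8]
```

apply_moves(steps=[{"x": 1, "y": 0, "z": -8, "spin": 0}])

```text
time_s: 52.0
position: [0.5312, 0.2835, 0.147]
tcp_rot: [[0.99, 0.003, 0.141], [-0.141, 0.008, 0.99], [0.002, -1.0, 0.008]]
force: [0.3, 0.1, -0.3]
opening: 0.574
```

```bash
python3 hold.py 3; python3 - <<'E'
from rig import imaging
import cv2
b=imaging.capture("side")[:,:,::-1]; cv2.imwrite("pics/n1.png",cv2.resize(b[90:200,230:330],None,fx=5,fy=5,interpolation=3))
E
```

```text
down [-0.001  0.007 -1.   ] 52.15 [529.9 283.  145. ] [17.27 34.45 90.22  0.46 55.29 25.14] qv [ 0.1  0.1 -0.  -0.   0.1  0.1] pitch 179.96 q4 0.46 yaw -8.1 open 50.0 F [-0.1 -0.  -1.6]
```

View pics/n1.png

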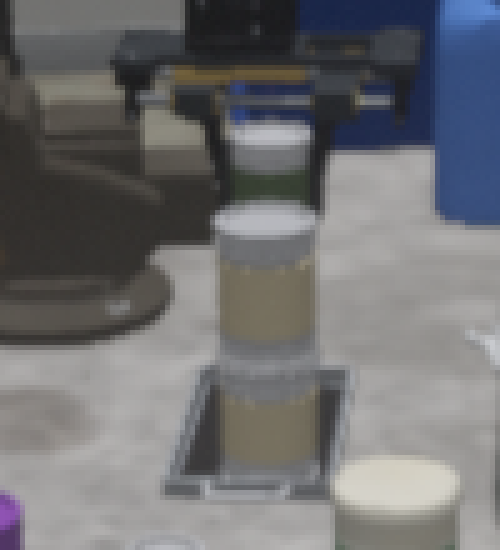

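apply_moves(steps=[{"x": -1.5, "y": 0, "z": -7, "spin": 0}])

```text
time_s: 52.3
position: [0.5295, 0.2834, 0.1389]
tcp_rot: [[0.99, 0.002, 0.141], [-0.141, 0.007, 0.99], [0.001, -1.0, 0.008]]
force: [0.6, 1.1, -0.7]
opening: 0.573
```

```bash
python3 hold.py 3
```

```text
down [-0.003  0.006 -1.   ] 52.45 [527.7 283.  137.3] [17.33 34.96 90.76  0.47 54.33 25.18] qv [ 0.1 -0.2 -0.5  0.  -0.2 -0.1] pitch 180.06 q4 0.47 yaw -8.1 open 49.6 F [ 1.  -0.7 -1.1]
```

apply_moves(steps=[{"x": 0, "y": 0, "z": -2, "spin": 0}])

```text
time_s: 52.55
position: [0.5279, 0.2831, 0.1353]
tcp_rot: [[0.99, -0.002, 0.141], [-0.141, 0.006, 0.99], [-0.003, -1.0, 0.006]]
force: [0.1, -0.5, -0.9]
opening: 0.572
```

```bash
python3 hold.py 2
```

```text
down [-0.004  0.006 -1.   ] 52.65 [527.4 282.9 134.9] [17.33 35.16 90.86  0.47 54.09 25.17] qv [-0.  -0.2 -0.3  0.1  0.2 -0. ] pitch 180.11 q4 0.47 yaw -8.1 open 49.9 F [ 0.5  0.8 -1.1]
```

Shift x +1.3 and touch down.

apply_moves(steps=[{"x": 1.3, "y": 0.2, "z": 0, "spin": 0}])

```text
time_s: 52.75
position: [0.5286, 0.2831, 0.1348]
tcp_rot: [[0.99, -0.004, 0.141], [-0.141, 0.006, 0.99], [-0.005, -1.0, 0.005]]
force: [-0.3, 0.4, 0.3]
opening: 0.572
```

```bash
python3 hold.py 2
```

```text
down [-0.003  0.006 -1.   ] 52.85 [529.  283.1 134.9] [17.3  35.25 90.65  0.46 54.2  25.15] qv [-0.1 -0.2  0.   0.1  0.1  0.1] pitch 180.09 q4 0.46 yaw -8.1 open 49.9 F [-0.7 -0.5 -1.1]
```

apply_moves(steps=[{"x": 0, "y": 0, "z": -2, "spin": 0}])

```text
time_s: 52.95
position: [0.5297, 0.2834, 0.1336]
tcp_rot: [[0.99, -0.002, 0.141], [-0.141, 0.007, 0.99], [-0.003, -1.0, 0.006]]
force: [-2.8, 0.4, 14.8]
opening: 0.571
```

```bash
python3 hold.py 1
```

```text
down [-0.002  0.007 -1.   ] 53.0 [529.7 283.4 133.7] [17.3  35.35 90.66  0.49 53.99 25.15] qv [ 0.1 -0.   0.4 -0.2 -0.1 -0. ] pitch 180.0 q4 0.49 yaw -8.1 open 49.7 F [-0.8  0.5  1.7]
```

apply_moves(steps=[{"x": 0, "y": 0, "z": 0, "spin": 0}], grip=87)

```text
time_s: 53.1
position: [0.5299, 0.2835, 0.1341]
tcp_rot: [[0.99, -0.001, 0.141], [-0.141, 0.007, 0.99], [-0.002, -1.0, 0.006]]
force: [0.5, 0.4, -0.1]
opening: 0.609
```

```bash
python3 hold.py 10
```

```text
down [-0.002  0.007 -1.   ] 53.6 [529.6 283.4 133.6] [17.3  35.36 90.66  0.49 53.99 25.15] qv [-0.  -0.   0.  -0.1  0.   0.1] pitch 180.01 q4 0.49 yaw -8.1 open 84.9 F [-0.4  0.3 -0.5]
```

apply_moves(steps=[{"x": 0, "y": 0, "z": 8, "spin": 0}, {"x": 0, "y": 0, "z": 25, "spin": 0}, {"x": 1, "y": 0, "z": 40, "spin": 0}, {"x": 1, "y": 0, "z": 30, "spin": 0}])

```text
time_s: 54.0
position: [0.5276, 0.282, 0.2355]
tcp_rot: [[0.99, -0.015, 0.142], [-0.142, 0.003, 0.99], [-0.015, -1.0, 0.001]]
force: [1.0, 0.2, -1.2]
opening: 1.002
```

```bash
python3 hold.py 1
```

```text
down [-0.006  0.005 -1.   ] 54.05 [530.4 283.  240.7] [17.24 27.78 84.88  0.42 67.55 25.21] qv [ 0.1  1.2  0.4  0.2 -7.9  0. ] pitch 180.22 q4 0.42 yaw -8.1 open 87.0 F [1.6 0.9 2.8]
```

apply_moves(steps=[{"x": -5, "y": -20, "z": 5, "spin": 0}, {"x": -10, "y": -40, "z": 0, "spin": 0}, {"x": -10, "y": -45, "z": 0, "spin": 0}, {"x": -10, "y": -45, "z": 0, "spin": 0}, {"x": -10, "y": -45, "z": 0, "spin": 0}, {"x": -5, "y": -45, "z": 0, "spin": 0}, {"x": 0, "y": -45, "z": 0, "spin": 0}, {"x": 0, "y": -45, "z": 0, "spin": 0}, {"x": 0, "y": -45, "z": 0, "spin": 0}, {"x": 0, "y": -45, "z": 0, "spin": 0}, {"x": 0, "y": -45, "z": 0, "spin": 0}, {"x": 0, "y": -45, "z": 0, "spin": 0}])

```text
time_s: 55.25
position: [0.4792, -0.2386, 0.257]
tcp_rot: [[0.991, 0.018, 0.13], [-0.13, 0.007, 0.992], [0.017, -1.0, 0.01]]
force: [1.0, -0.2, -0.6]
opening: 1.0
```

apply_moves(steps=[{"x": 0, "y": -40, "z": 0, "spin": 0}, {"x": 0, "y": -30, "z": 0, "spin": 0}, {"x": 0, "y": -15, "z": 0, "spin": 0}])

```text
time_s: 55.55
position: [0.4786, -0.3321, 0.2586]
tcp_rot: [[0.991, 0.021, 0.135], [-0.135, 0.003, 0.991], [0.021, -1.0, 0.006]]
force: [0.5, 0.4, 0.9]
opening: 0.999
```

```bash
python3 jj.py; python3 - <<'E'
from h import *
for n in("side","top"):
    b=imaging.capture(n)[:,:,::-1]; cv2.imwrite(f"pics/f_{n}.png",b)
a=cv2.resize(cv2.imread("pics/f_side.png")[90:210,240:320],None,fx=5,fy=5,interpolation=3)
t=cv2.resize(cv2.imread("pics/f_top.png")[170:260,90:200],None,fx=3.6,fy=3.6,interpolation=3)
c=np.zeros((max(a.shape[0],t.shape[0]),a.shape[1]+t.shape[1],3),np.uint8);c[:a.shape[0],:a.shape[1]]=a;c[:t.shape[0],a.shape[1]:]=t
cv2.imwrite("pics/fin.png",c)
E
```

```text
down [ 0.021  0.003 -1.   ] 55.55 [ 478.6 -332.1  258.6] [-46.27  24.77  87.16   1.1   67.35 -38.92] qv [-11.    6.5 -11.6   1.2   6.7 -11. ] pitch 179.28 q4 1.1 yaw -7.8 open 86.9 F [0.5 0.4 0.9]
```

View pics/fin.png

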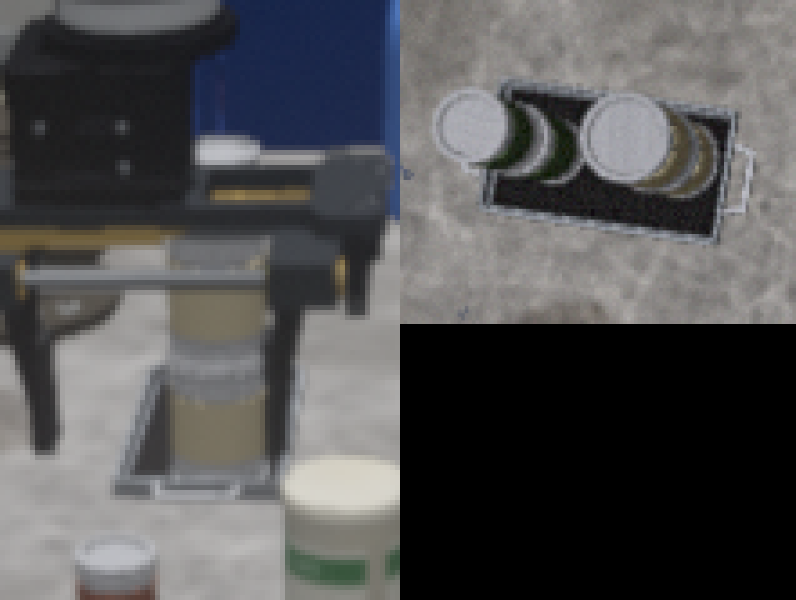

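View pics/f_top.png

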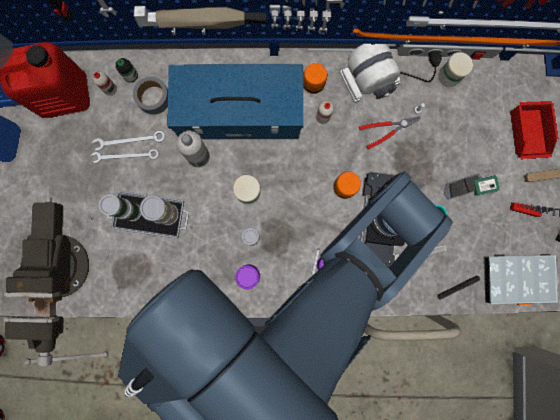

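```bash
python3 - <<'E'
from h import *
t=cv2.imread("pics/f_top.png")
T=cv2.resize(t[180:240,90:190],None,fx=7.5,fy=7.5,interpolation=3)
def draw(x,y,r,h,c):
    q=(proj("top",cyl(x,y,[(r,h)]))-[90,180]+.5)*7.5
    cv2.polylines(T,[q.round().astype(np.int32)],True,c,1)
# expected from TCP at release
draw(.5225,.1818,.032,.17,(0,0,255)); draw(.5222,.1822,.032,.08,(0,255,255)); draw(.5222,.1822,.030,.0,(255,0,255))
draw(.5299,.2829,.027,.18,(0,255,0)); draw(.529,.2829,.027,.1,(0,255,255)); draw(.529,.2829,.025,.0,(255,0,255))
cv2.imwrite("pics/fov.png",T)
E
```

```text
(no output)
```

View pics/fov.png

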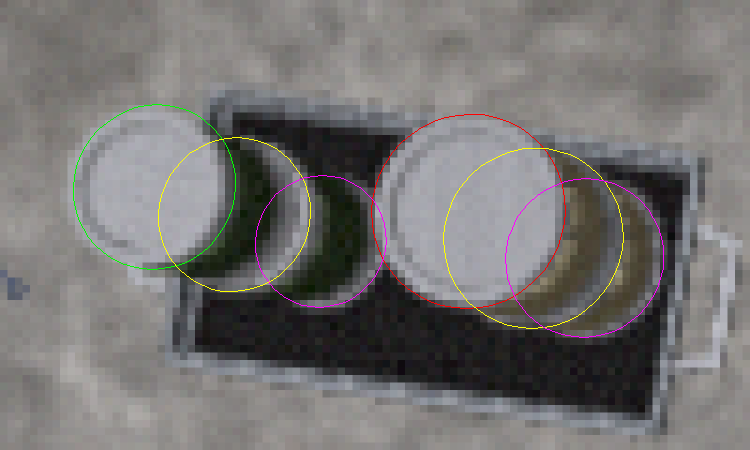

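```bash
python3 hold.py 3; python3 -c "
from rig import job
print(job.hand_in())"
```

```text
down [ 0.02   0.007 -1.   ] 55.8 [ 478.5 -327.   258. ] [-45.95  24.65  87.47   1.16  67.38 -38.84] qv [ 0.7 -0.4  0.3 -0.1 -0.2 -0. ] pitch 179.5 q4 1.16 yaw -7.6 open 86.9 F [-0.   0.1  0.3]
the job is handed in; nothing more can be done
None
```

I handed the job in at about 56 s of the 72 s allowed; no verdict came back. Both part tins stand in the tray, each closed by the cover of its own width.

- **Order:** I placed the wide tin in the tray first. Then I parked the narrow cover on the bench and put the narrow tin in its place. Last came the wide cover and the narrow cover.
- **Final overhead picture:** both stacks stand upright, and their outlines lie within about 1–2 mm of where they should be (the limit is 5 mm). The covers met the rims at 118.8 mm and 133.7 mm tool height against the 119 mm and 134 mm expected.
- **Parts:** the bearing and the nut showed inside their tins just before I closed them.
- **Bystanders:** the grease tub, oil filter, spray can and rust-brown tin show at their starting pixels. I judged this by eye and did not measure them again. The gripper ended clear of everything at 258 mm.

**Checks that disagreed:**
- The wide tin was about 9 mm from where I let it go, probably dragged as the gripper lifted off. I found this in the pictures and set its cover to the new position.
- The side camera put the tins' y about 9 mm low compared with the top camera. I used it only for relative positions.
- I did not check the narrow stack's joint from the side, because the wide stack hid it.

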